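# Centre the tower plinth on the floating drill plate and clamp it

## Robot

A 7-joint arm with a two-finger parallel gripper is mounted at the origin on the work surface. World frame = base frame: x ahead of the robot, y to its left, z up, the work surface at z = 0. Lengths are in m, angles in rad, forces in N, time in s.
With the tool pointing down it reaches from about 0.425 to 0.875 m from the base axis. Payload 8.4 kg.
Tool frame: the origin (TCP) lies at the very end of the fingers, on their centre line; the grasp point (between the pads) lies 19 mm behind it; x points along the fingers, y is the direction in which the jaws open and shut, and the axes are right-handed (so a half turn about x gives the same grasp; the last joint's range is limited). The gripper opens to 87 mm and grips with 3 to 60 N. Pads are 19 mm wide; open, the fingers measure 117 mm over their backs; the gripper's body (75 mm by 190 mm) begins 51 mm behind the grasp point.
Start: joints at [-1.433, 0.333, 0.04, 1.465, -0.013, 1.343, -0.059], TCP at [0.152, 0.632, 0.223] pointing down, gripper open.
Joint ranges: [-2.58, 2.58], [-0.38, 2.09], [-1.3, 1.39], [0.25, 2.4], [-1.5, 4.64], [0.08, 2.09], [-2.65, 2.65]. Speed limits (rad/s): [2.22, 2.22, 2.79, 2.79, 3.14, 3.14, 3.14].

## Interface

Orientations are given as a unit quaternion [w, x, y, z].
In Python, from workcell import get_state, grab_frame, camera_info, sign_off gives the robot as it stands.
- The arm moves only by the tool play_rows, never from a script. Its argument "commands" is a list of rows, each a list of 7 numbers: the finger opening in mm, from 0 to 87, then the shift along the tool's x, y, z in mm, then the turn, a rotation vector about the tool's x, y, z in units of 10 degrees (1.0 is 10 degrees). In form: [[jaw, tx, ty, tz, ax, ay, az], ...]. A call has exactly 10 rows; each row is the pose to reach, as a shift and turn from the pose commanded when the call began, along the tool's axes at that moment; what a row does not reach only later rows make up. A row lasts 1/8 s, in which the tool goes at most 62.5 mm and 10.7 degrees, less where a joint would pass 70% of its speed; a pose out of reach is approached as far as the arm can. A call with a gripper value outside its range is refused whole. The fingers move at their own pace and stop on an object; "newtons" is the grip in N (left out, the last holds). Time passes only in rows, so rows that repeat a pose let the fingers close, or fill a call up. It gives the time, the measured TCP pose, the force and the opening at its end, in the units of the state.
- get_state(): the state, without advancing time (a new reading comes with each control period).
- grab_frame(name): name is "side" or "top"; returns the picture (400x640x3 uint8, red, green, blue); there is no depth.
- camera_info(name): a dict with "vfov" (degrees; the focal length in pixels is half the picture's height over the tangent of half this angle, whatever the lens; pixels are square), "cx", "cy" (the principal point, pixels), "extrinsics" (4x4, takes a point from world to camera coordinates). Camera axes: x right, y down, z forward; pixel columns grow to the right and rows downward; lengths in m; the calibration is good to about 2 mm. A picture is of the moment at which its call begins. camera_info takes no time and is no camera call.
- sign_off(): hands the job in, once; it reports no verdict.
The state is a dict: "clock": time; "joint_pos": joint angles; "joint_vel": joint speeds; "joint_efforts": joint torques, N m; "position": TCP position; "ee_rot": TCP orientation; "ft_force": force on the tool from outside, world axes, zero at the start; "moment": the same for the moment, N m; "opening": finger opening in m.
Only numpy, scipy, OpenCV 4.12 (cv2) and the standard library are available. Lean on these libraries where they do the work, as an engineer would, in place of code of your own. Each camera call takes 0.05 s, during which the arm holds its last target.

## Task

The wooden plinth of the model tower lies off-centre between the two guide rails of the floating drill plate. With gentle taps on its ends, drive it along the rails until its centre line is about a centimetre beyond the plate's centre line and let go, then tap it back from the opposite end (and again from either end as needed) until, let go of, its line stands on the plate's line; then swing the hold-down clamp over, press its foot firmly but not hard onto the plinth, and back away. Leave the other things on the bench alone.

Things in the scene. Friction and masses are not known exactly. Their poses are not given: they have to be found in the camera images.
- mark (a point): centre of the top of the floating aluminium plate, on its scored centre line (thin dark line along x, also on both rails). x points across the plate from the robot's side to the clamp, y along the rails, z up. Plate 184 x 280 x 10 mm (x from -76 to +108 mm), top 40 mm above the bench. The rails, 8 mm wide and 8 mm high, run along y, inner faces at x = +-53.5 mm
- plate (a joint): shift in m of the floating plate (with rails, clamp and point mark) along its y from rest; 0 at rest. It rides on soft rubber buffers, gives along y only, about 350 N/m, with stops at +-22 mm, and returns when let go: pushing the plinth first shifts the plate
- jig: fixed steel base under the plate, 240 x 360 x 12 mm; origin on the bench below the plate's centre mark (at rest), axes as the plate's
- plinth_mid (a point): centre (half-way up) of the loose wooden plinth, 104 (x) x 120 (y) x 45 mm high, too wide to grip; lower 30 mm full size (push there), upper 15 mm stepped in 6 mm all round. Lies on the plate between the rails, 1.5 mm play each side, axes as the plate's; short dark lines on its top mark y = 0. Starts 20 to 40 mm off the mark towards the plate's +y
- plinth: the same plinth, origin at the centre of its underside. Weighs 0.45 to 0.75 kg; a steady push of about 2 to 6 N slides it on the plate. Its glued joints are fragile: pushes and knocks must stay under 15 N
- clamp (a joint): angle in rad of the hold-down clamp: 0 = closed, its foot pressed on the plinth's top; 1.57 = upright; starts at 1.45 to 1.8; stays where left (stiff hinge, about 2 N at the tip). Hinge axis parallel to the plate's y, at x = +85 mm, z = +55 mm from point mark. Closed, the arm points to -x
- clamp_foot (a point): centre of the underside of the clamp's sprung rubber foot, 20 mm round, 85 mm out from the hinge axis, 14.5 mm below the arm's middle plane; springs in by up to 7 mm, 1500 N/m. It meets the plinth's top at about 0.05 rad and presses with about 6 N at 0; a press of 4 to 8 N is right, over 30 N dents the wood
- clamp_tip (a point): middle of the round cross handle (12 mm thick, 60 mm long along y) at the end of the clamp arm, 107 mm from the hinge axis. The arm is a flat steel bar, 18 mm wide (y) and 10 mm thick, in line with the hinge axis
- collar: small steel collar, 26 mm across, 10 mm high, on the jig's base; to be left alone
- dowel: upright wooden dowel stub, 14 mm thick, 30 mm high, on the jig's base; to be left alone
- tape: roll of paper tape lying flat, 90 mm across, 24 mm high; to be left alone
- carton: flat cardboard carton, 110 x 160 x 45 mm; to be left alone
- driver: screwdriver lying on the bench; to be left alone
- gluejar: closed jar, 60 mm across, 70 mm high; to be left alone
- relaytray: white tray with relays, 130 x 170 x 45 mm; to be left alone
Mind the look-alikes: they are no part of the job. Leave any green or turquoise look-alike of the plinth alone.

How it is judged:
By the outcome, as a careful person would: the job done as asked, in the order asked, and still so for the second after the job is handed in, with the robot touching nothing.
It also fails if it takes over 67 s, if anything falls off the work surface, if the arm or the gripper's body presses on something with over 40 N, if the wrist force passes 120 N, or if a joint passes its speed limit or range.

## Working session

There is one attempt and no reset: what is moved stays moved. The work goes in short steps, Python scripts to look and compute and a tool call to move; the robot and the scene stay as the last step left them, time stands still between calls to the robot, and variables do not carry over. Pictures are saved under pics/ and viewed, and the job is handed in when it is done.

Besides the shell and the picture viewer there is one more tool, called as name([rows], argument=value, ...), one row to a line, values as JSON. play_rows: Moves the arm, as the interface text tells. Its arguments: {"type":"object","properties":{"commands":{"type":"array"},"newtons":{"type":"number"}},"required":["commands"]}

```bash
ls; mkdir -p pics; python3 - <<'E'
from workcell import *
import cv2
s=get_state()
for k,v in s.items(): print(k,v)
for n in("side","top"):
    print(n,camera_info(n))
    im=grab_frame(n); cv2.imwrite(f"pics/{n}0.png",im[:,:,::-1])
E
```

```text
pics
clock 0.0
joint_pos [-1.43321259  0.33389402  0.03985249  1.46624247 -0.01342722  1.34330787
 -0.05846459]
joint_vel [-5.46417675e-04 -3.81052794e-04  1.66819506e-03  8.74206116e-04
 -5.57507582e-04  6.03324446e-04 -7.24942636e-05]
joint_efforts [-4.38054331e-04 -6.56350136e+01  1.33494671e+00 -4.03803277e+01
 -5.97887160e-02  4.47690999e-02  1.54643658e-04]
position [0.15237288 0.63141468 0.22168398]
ee_rot [ 0.70211784  0.08294949  0.70219832 -0.08406813]
ft_force [-0.53116866  0.57740893  0.77653817]
moment [ 0.02869105 -0.04311372 -0.05420806]
opening 0.08712838104984327
side {'vfov': 43.803121259777164, 'cx': 320.18698999408576, 'cy': 201.5477241020934, 'extrinsics': array([[ 0.99136236, -0.1309994 ,  0.00631098, -0.50063974],
       [-0.07520291, -0.60721744, -0.79096871,  0.16129285],
       [ 0.10744856,  0.78366201, -0.61182405,  1.47574019],
       [ 0.        ,  0.        ,  0.        ,  1.        ]])}
top {'vfov': 43.411930262269465, 'cx': 326.76880917818744, 'cy': 199.78685791936113, 'extrinsics': array([[-0.01739945, -0.99983547,  0.00512666,  0.07583892],
       [-0.99725741,  0.01698523, -0.07203586,  0.51711151],
       [ 0.07193693, -0.00636599, -0.99738887,  1.58503979],
       [ 0.        ,  0.        ,  0.        ,  1.        ]])}
```

View pics/side0.png

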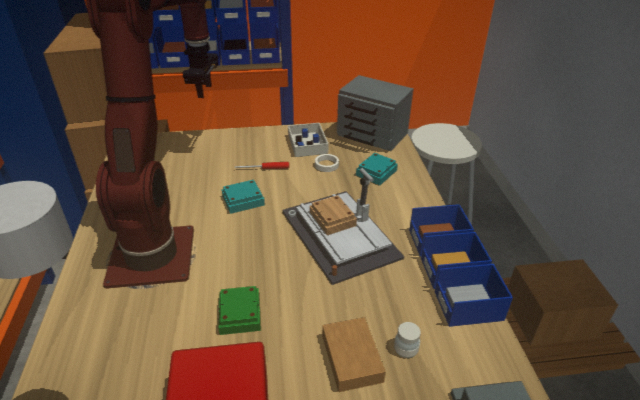

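View pics/top0.png

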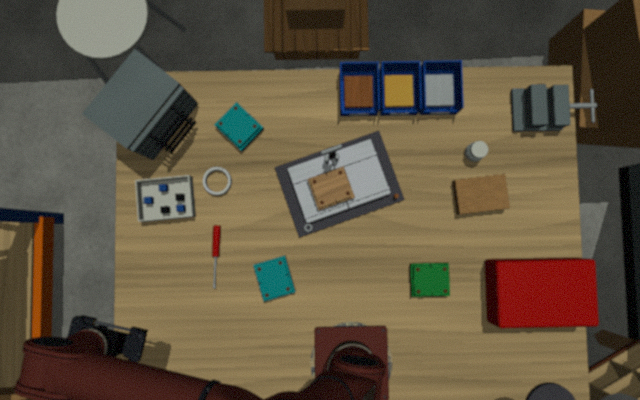

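```bash
python3 - <<'E'
import cv2
im=cv2.imread("pics/top0.png")[120:245,265:415]
cv2.imwrite("pics/topc.png",cv2.resize(im,None,fx=5,fy=5,interpolation=cv2.INTER_CUBIC)[:600])
im=cv2.imread("pics/side0.png")[160:285,275:410]
cv2.imwrite("pics/sidec.png",cv2.resize(im,None,fx=5,fy=5,interpolation=cv2.INTER_CUBIC)[:600])
E
```

```text
(no output)
```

View pics/topc.png

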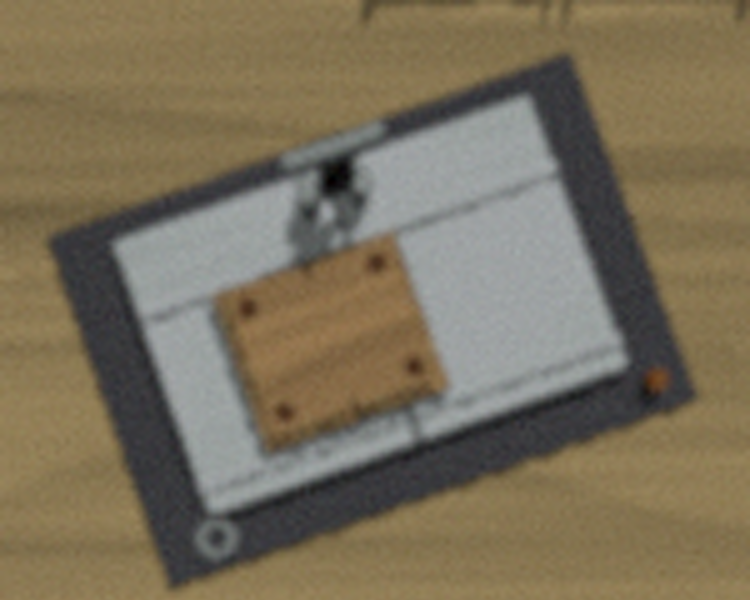

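View pics/sidec.png

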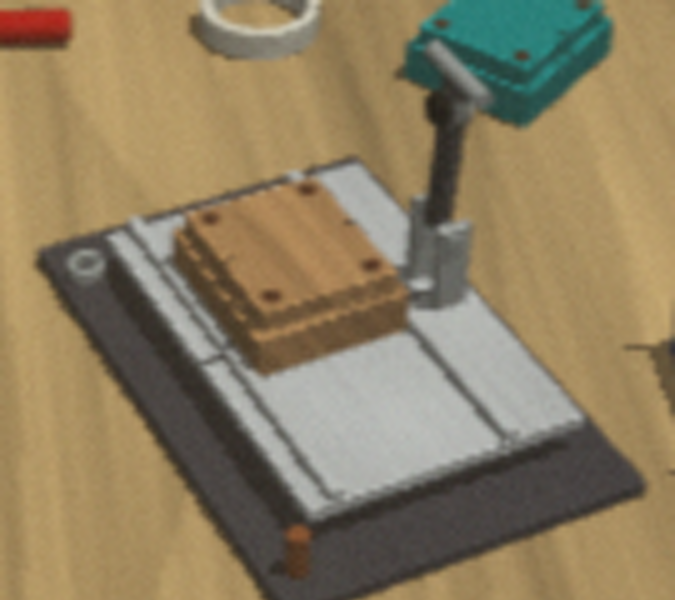

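```bash
cat > h.py <<'E'
import numpy as np, cv2
from workcell import *
from scipy.optimize import least_squares
def cam(n):
    c=camera_info(n); f=200/np.tan(np.radians(c['vfov'])/2); return f,c['cx'],c['cy'],np.array(c['extrinsics'])
C={n:cam(n) for n in('side','top')}
def proj(n,P):
    f,cx,cy,E=C[n]; P=np.atleast_2d(P); q=P@E[:3,:3].T+E[:3,3]
    return np.c_[f*q[:,0]/q[:,2]+cx,f*q[:,1]/q[:,2]+cy]
def back(n,uv,z):
    f,cx,cy,E=C[n]; R=E[:3,:3];o=-R.T@E[:3,3]; d=R.T@np.array([(uv[0]-cx)/f,(uv[1]-cy)/f,1]); return o+d*(z-o[2])/d[2]
def uncrop(uv,s,o): return (np.array(uv,float)+.5)/s-.5+np.array(o)
E
python3 - <<'E'
from h import *
T=lambda u:uncrop(u,5,(265,120)); S=lambda u:uncrop(u,5,(275,160))
J=np.array([[.12,.18,.012],[.12,-.18,.012],[-.12,-.18,.012],[-.12,.18,.012]])
P=np.array([[.108,.14,.04],[.108,-.14,.04],[-.076,-.14,.04],[-.076,.14,.04]])
top=[(J[0],(50,240)),(J[1],(570,55)),(J[2],(695,400)),(J[3],(172,588)),(P[0],(112,240)),(P[1],(530,95)),(P[2],(628,365)),(P[3],(210,513))]
side=[(J[0],(355,157)),(J[3],(38,250)),(J[1],(645,490)),(P[1],(585,420)),(P[2],(312,518))]
def W(p,X):
    c,s=np.cos(p[2]),np.sin(p[2]); X=np.atleast_2d(X); return np.c_[p[0]+c*X[:,0]-s*X[:,1],p[1]+s*X[:,0]+c*X[:,1],X[:,2]]
def res(p,which):
    r=[]
    if 't' in which: r.append(proj('top',W(p,np.array([a for a,_ in top])))-np.array([T(u) for _,u in top]))
    if 's' in which: r.append(proj('side',W(p,np.array([a for a,_ in side])))-np.array([S(u) for _,u in side]))
    return np.vstack(r)
for w in('t','s','ts'):
    q=least_squares(lambda p:res(p,w).ravel(),[.6,0,.3]); print(w,q.x,np.degrees(q.x[2]));print(res(q.x,w).round(2).tolist())
p=q.x
# plinth top corners from top image, z=.085, jig frame
c,s=np.cos(p[2]),np.sin(p[2])
def toj(w): d=w[:2]-p[:2]; return np.array([c*d[0]+s*d[1],-s*d[0]+c*d[1]])
for u in [(215,297),(393,235),(447,385),(268,450)]:
    print(toj(back('top',T(u),.07)),toj(back('top',T(u),.085)))
print('lines',toj(back('top',T((305,266)),.085)),toj(back('top',T((360,408)),.085)), 'mark on rail',toj(back('top',T((418,428)),.048)))
E
```

```text
t [0.56686029 0.02487073 0.32475792] 18.607257898285162
[[-0.25, 0.72], [0.82, 0.76], [1.45, 1.42], [0.1, 1.61], [-0.33, -1.12], [-0.74, -1.4], [-0.44, -1.07], [-0.57, -0.88]]
s [0.56520444 0.02182493 0.30752211] 17.619719263071005
[[0.41, 0.49], [-1.05, 0.05], [-0.86, 0.39], [1.33, 0.08], [0.12, -0.98]]
ts [0.56623492 0.02413785 0.3184764 ] 18.247353379430894
[[0.08, 0.51], [1.38, 1.19], [1.58, 2.02], [-0.0, 1.54], [0.02, -1.26], [-0.21, -1.02], [-0.25, -0.56], [-0.57, -0.9], [-0.1, 0.01], [-1.19, -0.02], [-0.4, -0.67], [1.71, -0.87], [0.97, -1.56]]
[0.04497584 0.09189556] [0.04319827 0.09198812]
[ 0.04519988 -0.02509017] [ 0.04342013 -0.02386385]
[-0.0539049  -0.02562323] [-0.05472418 -0.02439175]
[-0.0554624   0.09206368] [-0.05626659  0.0921546 ]
lines [0.04310704 0.03354462] [-0.05050448  0.03057574] mark on rail [-0.07218693 -0.00127687]
```

```bash
python3 - <<'E'
from h import *
T=lambda u:uncrop(u,5,(265,120)); S=lambda u:uncrop(u,5,(275,160))
J=np.array([[.12,.18,.012],[.12,-.18,.012],[-.12,-.18,.012],[-.12,.18,.012]])
P=np.array([[.108,.14,.04],[.108,-.14,.04],[-.076,-.14,.04],[-.076,.14,.04]])
top=[(P[0],(112,240)),(P[1],(530,95)),(P[2],(628,365)),(P[3],(210,513)),([-.0535,0,.048],(412,405)),([-.0615,0,.048],(420,440))]
top+=[(j,u) for j,u in zip(J,[(50,240),(570,55),(695,400),(172,588)])]
side=[(J[0],(355,157)),(J[3],(38,250)),(J[1],(645,490)),(P[1],(585,420)),(P[2],(312,518))]
def W(p,X):
    X=np.atleast_2d(X).copy(); X[X[:,2]<.02,0]+=p[3]; X[X[:,2]<.02,1]+=p[4]
    c,s=np.cos(p[2]),np.sin(p[2]); return np.c_[p[0]+c*X[:,0]-s*X[:,1],p[1]+s*X[:,0]+c*X[:,1],X[:,2]]
def res(p,which):
    r=[]
    if 't' in which: r.append(proj('top',W(p,np.array([a for a,_ in top])))-np.array([T(u) for _,u in top]))
    if 's' in which: r.append(proj('side',W(p,np.array([a for a,_ in side])))-np.array([S(u) for _,u in side]))
    return np.vstack(r)
for w in('t','s','ts'):
    q=least_squares(lambda p:res(p,w).ravel(),[.6,0,.3,0,0]); print(w,q.x.round(4),np.degrees(q.x[2]));print(res(q.x,w).round(2).tolist())
    p=q.x
    im={'top':cv2.imread('pics/top0.png'),'side':cv2.imread('pics/side0.png')}
p=q.x
for n,off,sz in(('top',(265,120),(125,150)),('side',(275,160),(125,135))):
    im=cv2.imread(f'pics/{n}0.png'); im=cv2.resize(im[off[1]:off[1]+sz[0],off[0]:off[0]+sz[1]],None,fx=5,fy=5,interpolation=cv2.INTER_CUBIC)
    def poly(X,col,cl=True):
        uv=(proj(n,W(p,np.array(X)))-np.array(off)+.5)*5-.5
        cv2.polylines(im,[np.round(uv).astype(int)],cl,col,1)
    poly(J,(0,0,255)); poly(P,(0,255,0))
    for sx in(-1,1): poly([[sx*.0535,-.14,.048],[sx*.0535,.14,.048],[sx*.0615,.14,.048],[sx*.0615,-.14,.048]],(255,0,0))
    poly([[-.076,0,.04],[.108,0,.04]],(0,255,255),False)
    y0=.0335;a=.046;b=.054
    poly([[a,y0+b,.085],[a,y0-b,.085],[-a,y0-b,.085],[-a,y0+b,.085]],(255,0,255))
    poly([[-a,y0,.085],[a,y0,.085]],(255,0,255),False)
    cv2.imwrite(f'pics/{n}ov.png',im[:600])
E
```

```text
t [0.5608 0.0221 0.3251 0.0106 0.001 ] 18.628389855813758
[[0.55, 0.77], [0.14, 0.45], [0.48, 0.8], [0.35, 1.04], [-0.39, 0.78], [-1.12, -3.81], [-0.78, -0.38], [0.27, -0.38], [0.92, 0.26], [-0.4, 0.47]]
s [0.5615 0.0197 0.3182 0.007  0.001 ] 18.23044602479602
[[0.44, 0.2], [-0.67, 0.18], [0.23, -0.4], [0.49, 0.28], [-0.47, -0.31]]
ts [0.5609 0.0217 0.3235 0.0096 0.001 ] 18.533206799326717
[[0.73, 0.66], [0.37, 0.47], [0.61, 0.86], [0.43, 0.95], [-0.27, 0.76], [-1.0, -3.83], [-0.48, -0.23], [0.63, -0.05], [1.16, 0.63], [-0.22, 0.67], [0.5, -0.35], [-0.36, -0.21], [0.75, -1.35], [0.25, -0.34], [-0.47, -0.77]]
```

View pics/topov.png

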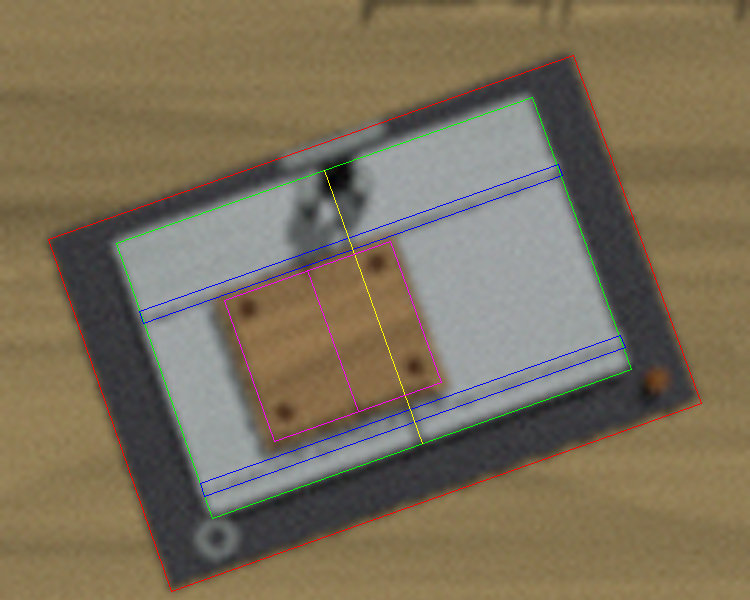

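View pics/sideov.png

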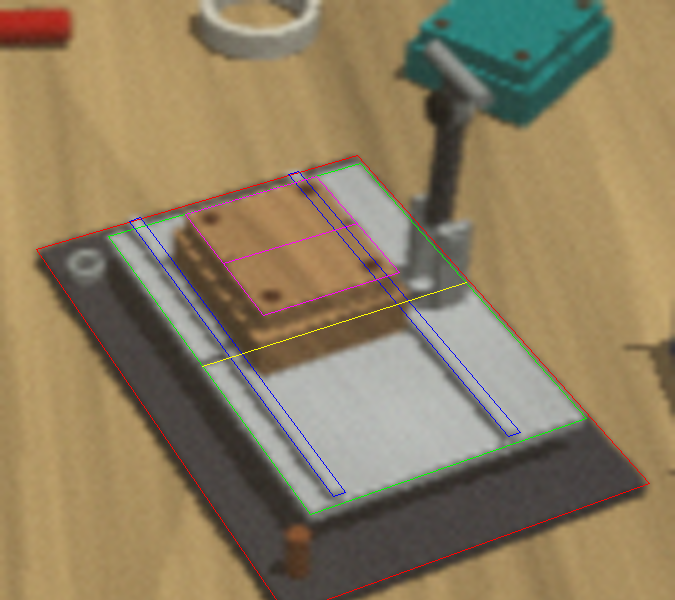

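```bash
cat >> h.py <<'E'
from scipy.spatial.transform import Rotation as R
PJ=np.array([.5609,.0217,.3235])
def j2w(x,y,z):
    c,s=np.cos(PJ[2]),np.sin(PJ[2]); return np.array([PJ[0]+c*x-s*y,PJ[1]+s*x+c*y,z])
def w2j(w):
    c,s=np.cos(PJ[2]),np.sin(PJ[2]); d=np.array(w[:2])-PJ[:2]; return np.array([c*d[0]+s*d[1],-s*d[0]+c*d[1],w[2]])
def cur():
    s=get_state(); q=s['ee_rot']; return s,np.array(s['position']),R.from_quat([q[1],q[2],q[3],q[0]])
def Rt(xdir,ydir):
    x=np.array(xdir,float);x/=np.linalg.norm(x);y=np.array(ydir,float);y-=x*(x@y);y/=np.linalg.norm(y);return R.from_matrix(np.c_[x,y,np.cross(x,y)])
def fj(s): # force in jig axes
    f=s['ft_force'];c,n=np.cos(PJ[2]),np.sin(PJ[2]);return np.array([c*f[0]+n*f[1],-n*f[0]+c*f[1],f[2]])
def delta(xj,yj,z,Rtgt=None):
    s,p,Rc=cur(); t=Rc.inv().apply(j2w(xj,yj,z)-p)*1000
    a=(Rc.inv()*Rtgt).as_rotvec()*18/np.pi if Rtgt is not None else np.zeros(3)
    print('jig pos mm',(w2j(p)*1000).round(1),'f',fj(s).round(2),'open',round(s['opening']*1000,1),'t',s['clock'])
    print('delta',t.round(1),a.round(3))
E
python3 - <<'E'
from h import *
s,p,Rc=cur(); print(Rc.as_matrix().round(3))
c,n=np.cos(PJ[2]),np.sin(PJ[2])
for sg in(1,-1):
    delta(0,.15,.2,Rt([0,0,-1],[-n*sg,c*sg,0]))
E
```

```text
[[-0.     0.235  0.972]
 [-0.001  0.972 -0.235]
 [-1.    -0.001  0.   ]]
jig pos mm [-193.5  708.   221.8] f [ 0.7  -0.49  0.1 ] open 86.9 t 0.1
delta [  22.3 -369.8  460.4] [-3.211e+00 -2.000e-03  8.000e-03]
jig pos mm [-193.5  708.   221.8] f [ 0.7  -0.49  0.1 ] open 86.9 t 0.1
delta [  22.3 -369.8  460.4] [1.4789e+01 1.1000e-02 3.0000e-03]
```

play_rows([
  [0, 2, -37, 46, -0.32, 0, 0],
  [0, 4, -74, 92, -0.64, 0, 0],
  [0, 7, -111, 138, -0.96, 0, 0],
  [0, 9, -148, 184, -1.28, 0, 0],
  [0, 11, -185, 230, -1.6, 0, 0],
  [0, 13, -222, 276, -1.93, 0, 0],
  [0, 16, -259, 322, -2.25, 0, 0],
  [0, 18, -296, 368, -2.57, 0, 0],
  [0, 20, -333, 414, -2.89, 0, 0],
  [0, 22, -370, 460, -3.21, 0, 0],
])

```text
clock: 1.35
position: [0.5136, 0.1626, 0.2004]
ee_rot: [0.698, -0.115, 0.698, 0.115]
ft_force: [1.6, 0.9, -0.5]
opening: 0.0019
```

```bash
python3 - <<'E'
from h import *
print(get_state()['joint_pos'].round(3) if hasattr(get_state()['joint_pos'],'round') else get_state()['joint_pos'])
c,n=np.cos(PJ[2]),np.sin(PJ[2])
delta(0,.125,.05,Rt([0,0,-1],[-n,c,0]))
E
```

```text
[-0.785  0.118  0.431  1.786 -0.052  1.248  1.557]
jig pos mm [-1.000e-01  1.486e+02  2.004e+02] f [ 1.81  0.34 -0.45] open 1.9 t 1.35
delta [150.4 -23.7   0. ] [ 0.012  0.    -0.001]
```

play_rows([
  [0, 30, -3, 0, 0, 0, 0],
  [0, 65, -8, 0, 0, 0, 0],
  [0, 100, -13, 0, 0, 0, 0],
  [0, 125, -13, 0, 0, 0, 0],
  [0, 140, -13, 0, 0, 0, 0],
  [0, 150, -13, 0, 0, 0, 0],
  [0, 150, -16, 0, 0, 0, 0],
  [0, 150, -18, 0, 0, 0, 0],
  [0, 150, -20, 0, 0, 0, 0],
  [0, 150, -22, 0, 0, 0, 0],
])

```text
clock: 2.6
position: [0.5202, 0.1434, 0.051]
ee_rot: [0.698, -0.114, 0.698, 0.114]
ft_force: [0.5, 0.1, -0.2]
opening: 0.0003
```

```bash
python3 - <<'E'
from h import *
delta(0,.125,.05)
for n,o in(('top',(265,120)),('side',(275,130))):
    im=grab_frame(n)[:,:,::-1]; cv2.imwrite(f'pics/{n}1.png',im)
    cv2.imwrite(f'pics/{n}1c.png',cv2.resize(im[o[1]:o[1]+120,o[0]:o[0]+150],None,fx=5,fy=5,interpolation=cv2.INTER_CUBIC))
E
```

```text
jig pos mm [  0.  128.3  51. ] f [ 0.53 -0.12 -0.2 ] open 0.3 t 2.6
delta [ 1.  -3.3 -0. ] [0. 0. 0.]
```

View pics/side1c.png

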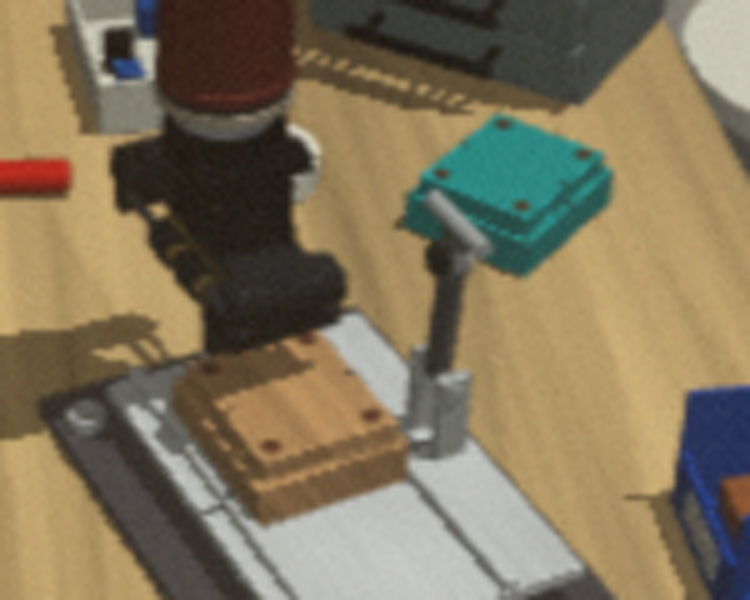

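View pics/top1c.png

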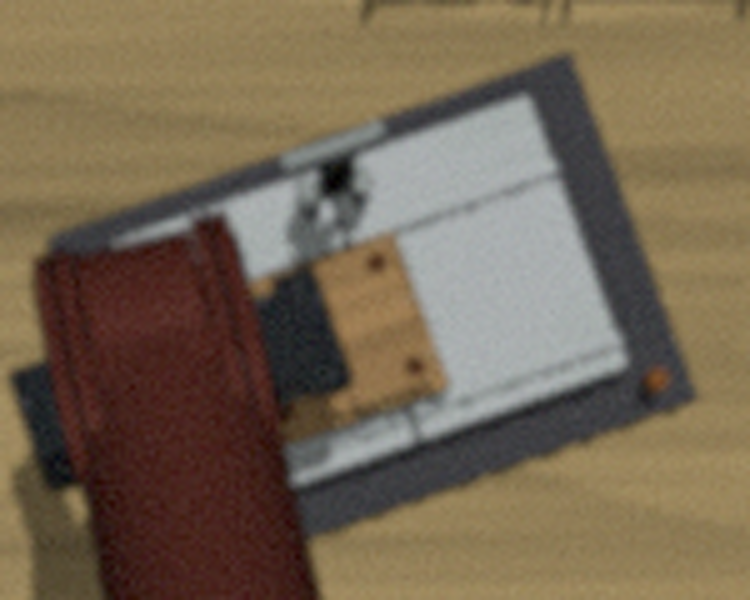

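play_rows([
  [0, 1, -4, 0, 0, 0, 0],
  [0, 1, -8, 0, 0, 0, 0],
  [0, 1, -11, 0, 0, 0, 0],
  [0, 1, -14, 0, 0, 0, 0],
  [0, 1, -16, 0, 0, 0, 0],
  [0, 1, -18, 0, 0, 0, 0],
  [0, 1, -20, 0, 0, 0, 0],
  [0, 1, -22, 0, 0, 0, 0],
  [0, 1, -24, 0, 0, 0, 0],
  [0, 1, -26, 0, 0, 0, 0],
])

```text
clock: 3.95
position: [0.5281, 0.1188, 0.0495]
ee_rot: [0.698, -0.114, 0.698, 0.114]
ft_force: [0.2, 0.9, 0.4]
opening: 0.0008
```

```bash
python3 - <<'E'
from h import *
delta(0,.1,.05)
E
```

```text
jig pos mm [ -0.3 102.5  49.5] f [0.5  0.75 0.4 ] open 0.8 t 3.95
delta [-0.5 -2.5  0.3] [0. 0. 0.]
```

play_rows([
  [0, 0, -2, 0, 0, 0, 0],
  [0, 0, -4, 0, 0, 0, 0],
  [0, 0, -6, 0, 0, 0, 0],
  [0, 0, -8, 0, 0, 0, 0],
  [0, 0, -10, 0, 0, 0, 0],
  [0, 0, -12, 0, 0, 0, 0],
  [0, 0, -14, 0, 0, 0, 0],
  [0, 0, -16, 0, 0, 0, 0],
  [0, 0, -18, 0, 0, 0, 0],
  [0, 0, -20, 0, 0, 0, 0],
])

```text
clock: 5.2
position: [0.5345, 0.0996, 0.0496]
ee_rot: [0.698, -0.114, 0.698, 0.114]
ft_force: [-1.4, 3.1, -0.1]
opening: 0.0006
```

```bash
python3 - <<'E'
from h import *
delta(0,.1,.05)
im=grab_frame('top')[:,:,::-1]; o=(265,120)
cv2.imwrite(f'pics/top2c.png',cv2.resize(im[o[1]:o[1]+120,o[0]:o[0]+150],None,fx=5,fy=5,interpolation=cv2.INTER_CUBIC))
E
```

```text
jig pos mm [-0.3 82.2 49.6] f [-0.32  3.43 -0.07] open 0.6 t 5.2
delta [-0.4 17.8  0.3] [0. 0. 0.]
```

View pics/top2c.png

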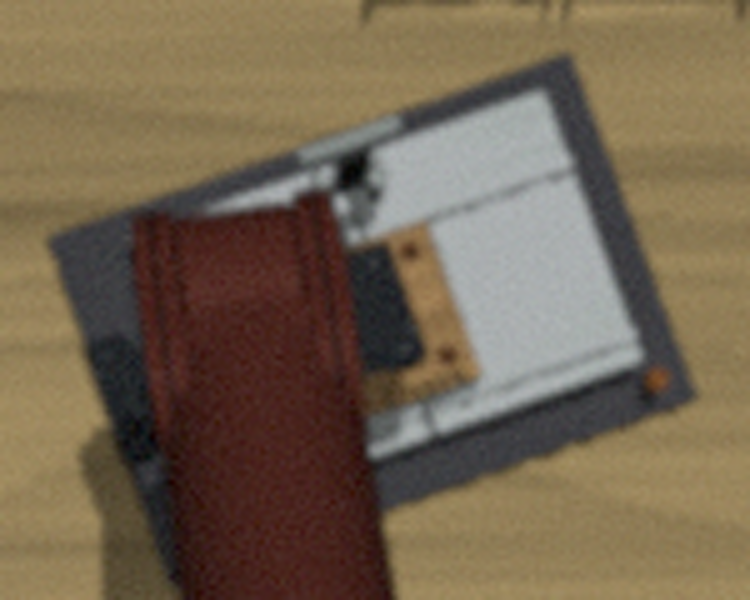

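play_rows([
  [0, 0, -3, 0, 0, 0, 0],
  [0, 0, -6, 0, 0, 0, 0],
  [0, 0, -9, 0, 0, 0, 0],
  [0, 0, -12, 0, 0, 0, 0],
  [0, 0, -15, 0, 0, 0, 0],
  [0, 0, -18, 0, 0, 0, 0],
  [0, 0, -21, 0, 0, 0, 0],
  [0, 0, -24, 0, 0, 0, 0],
  [0, 0, -27, 0, 0, 0, 0],
  [0, 0, -29, 0, 0, 0, 0],
])

```text
clock: 6.5
position: [0.5437, 0.072, 0.0496]
ee_rot: [0.698, -0.114, 0.698, 0.114]
ft_force: [-1.2, 2.2, 0.6]
opening: 0.0001
```

```bash
python3 - <<'E'
from h import *
delta(0,.1,.05)
im=grab_frame('top')[:,:,::-1]; o=(265,120)
cv2.imwrite(f'pics/top3c.png',cv2.resize(im[o[1]:o[1]+120,o[0]:o[0]+150],None,fx=5,fy=5,interpolation=cv2.INTER_CUBIC))
E
```

```text
jig pos mm [-0.3 53.2 49.6] f [-0.39  2.49  0.63] open 0.1 t 6.5
delta [-0.5 46.8  0.3] [0. 0. 0.]
```

View pics/top3c.png

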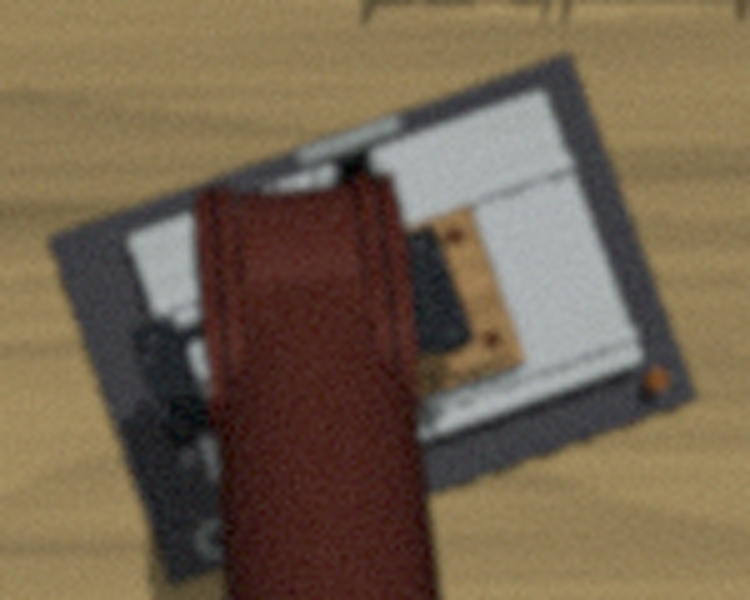

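play_rows([
  [0, 0, -1.5, 0, 0, 0, 0],
  [0, 0, -3, 0, 0, 0, 0],
  [0, 0, -4.5, 0, 0, 0, 0],
  [0, 0, -4.5, 0, 0, 0, 0],
  [0, 0, -1, 0, 0, 0, 0],
  [0, 0, 2, 0, 0, 0, 0],
  [0, 0, 5, 0, 0, 0, 0],
  [0, 0, 8, 0, 0, 0, 0],
  [0, 0, 12, 0, 0, 0, 0],
  [0, 0, 24, 0, 0, 0, 0],
])

```text
clock: 7.8
position: [0.536, 0.0949, 0.0496]
ee_rot: [0.698, -0.114, 0.698, 0.113]
ft_force: [0.1, 0.7, -0.8]
opening: 0.0007
```

```bash
python3 - <<'E'
from h import *
delta(0,.1,.05)
E
```

```text
jig pos mm [-0.3 77.4 49.6] f [ 0.3   0.61 -0.76] open 0.7 t 7.8
delta [-0.4 22.6  0.3] [0. 0. 0.]
```

play_rows([
  [0, -10, 8, 0, 0, 0, 0],
  [0, -50, 8, -8, 0, 0, 0],
  [0, -90, 0, -18, 0, 0, 0],
  [0, -90, -50, -20, 0, 0, 0],
  [0, -90, -100, -20, 0, 0, 0],
  [0, -90, -150, -20, 0, 0, 0],
  [0, -90, -190, -15, 0, 0, 0],
  [0, -90, -215, -5, 0, 0, 0],
  [0, -90, -222, 0, 0, 0, 0],
  [0, -80, -222, 0, 0, 0, 0],
])

```text
clock: 9.05
position: [0.6072, -0.1147, 0.1299]
ee_rot: [0.698, -0.114, 0.697, 0.114]
ft_force: [-0.2, 0.6, -0.6]
opening: 0.001
```

```bash
python3 - <<'E'
from h import *
delta(0,-.135,.05)
for n,o in(('top',(265,120)),('side',(275,130))):
    im=grab_frame(n)[:,:,::-1]; cv2.imwrite(f'pics/{n}4.png',im)
    cv2.imwrite(f'pics/{n}4c.png',cv2.resize(im[o[1]:o[1]+120,o[0]:o[0]+150],None,fx=5,fy=5,interpolation=cv2.INTER_CUBIC))
E
```

```text
jig pos mm [   0.5 -144.1  129.9] f [-0.02  0.68 -0.57] open 1.0 t 9.05
delta [79.9  9.1 -0.6] [0. 0. 0.]
```

View pics/side4c.png

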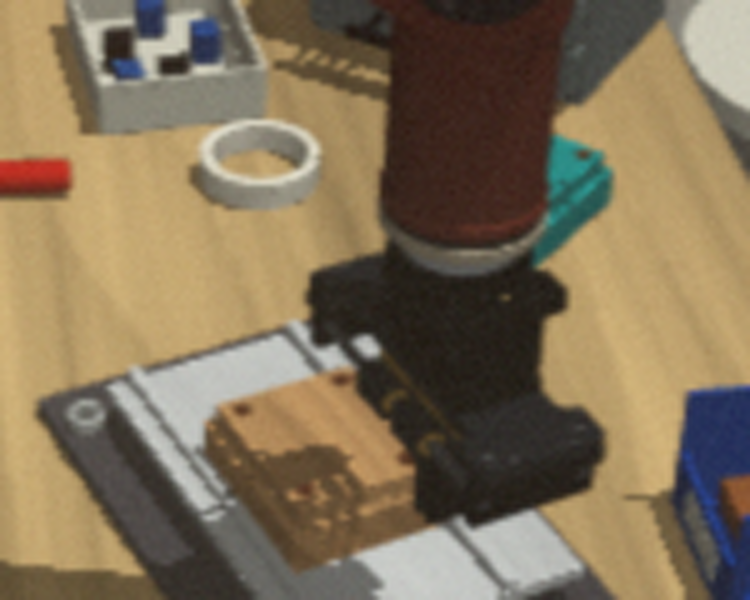

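View pics/top4c.png

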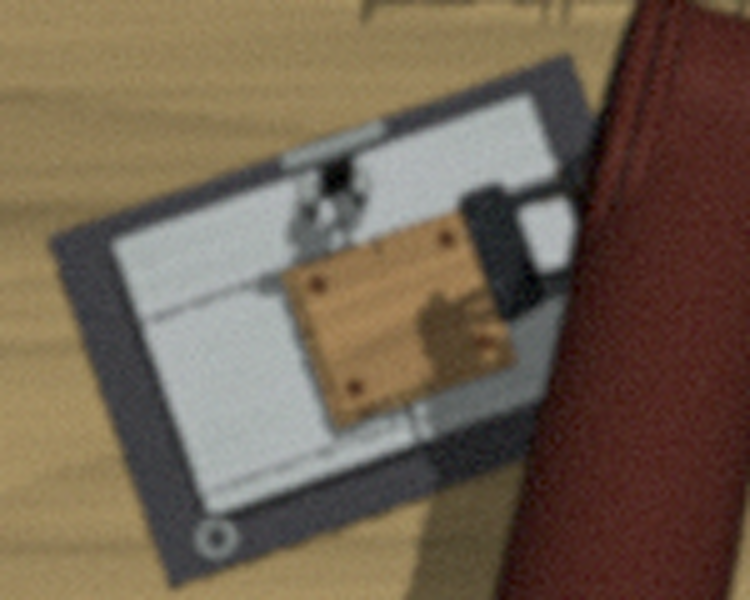

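```bash
cat > m.py <<'E'
from h import *
from scipy.ndimage import map_coordinates, gaussian_filter1d
def edge(img,n,x,y0,z,pol,half=.008,ch=None):
    # subpixel edge position along jig y around y0 at given x,z ; pol=+1 brightness rises with y
    ys=np.arange(y0-half-.004,y0+half+.004,.00025)
    uv=proj(n,np.array([j2w(x,y,z) for y in ys]))
    g=img[:,:,ch].astype(float) if ch is not None else img.astype(float).mean(2)
    v=map_coordinates(g,[uv[:,1],uv[:,0]],order=1)
    d=gaussian_filter1d(v,6,order=1)*pol; d=d[16:-16];y=ys[16:-16]
    i=d.argmax(); 
    return y[i],d[i]
def scan(img,n,xs,y0,z,pol,half=.008,ch=None):
    e=np.array([edge(img,n,x,y0,z,pol,half,ch) for x in xs]); return e[:,0]*1000,e[:,1]
E
python3 - <<'E'
from m import *
im=cv2.imread('pics/top0.png')[:,:,::-1]; im4=cv2.imread('pics/top4.png')[:,:,::-1]
print('cam',-C['top'][3][:3,:3].T@C['top'][3][:3,3])
xs=np.arange(-.068,.1,.008)
for z,y,p,t,i in((.04,.14,-1,'plate+',im),(.04,.14,-1,'plate+4',im4),(.04,-.14,1,'plate-',im)):
    e,_=scan(i,'top',xs,y,z,p); f=np.polyfit(xs,e,1); print(t,e.round(1),np.median(e).round(2),'slope',f[0].round(1))
H=np.array([[248,308],[377,262],[415,367],[285,411]])
print((w2j(back('top',uncrop(H.mean(0),5,(265,120)),.085))*1000).round(1))
xs=np.arange(-.045,.04,.006)
# plinth +y lower edge (z=.07) : blue channel, wood low blue, plate high
e,s=scan(im,'top',xs,.0935,.07,1,.01,2); print('pl+',e.round(1),np.median(e))
e,s=scan(im,'top',xs,-.0265,.07,-1,.01,2); print('pl-',e.round(1),np.median(e))
e,s=scan(im4,'top',xs,.048,.07,1,.01,2); print('pl+ 4',e.round(1),np.median(e))
e,s=scan(im4,'top',np.arange(-.045,-.02,.004),-.072,.07,-1,.01,2); print('pl- 4',e.round(1),np.median(e))
E
```

```text
cam [0.40298995 0.07713353 1.61776281]
plate+ [141.5 142.5 142.5 142.5 141.5 141.8 141.8 141.8 142.8 142.3 142.  142.3
 142.  142.  142.5 142.  142.5 142.  142.  142.3 142. ] 142.0 slope 0.8
plate+4 [142.  142.3 142.5 141.3 141.5 141.8 141.8 142.3 142.5 141.8 142.5 141.8
 142.  142.3 142.8 141.5 142.3 141.8 142.3 142.  141.8] 142.0 slope 0.5
plate- [-139.8 -141.  -141.3 -139.2 -139.8 -139.2 -139.  -139.2 -140.5 -138.8
 -138.5 -139.8 -139.2 -139.2 -139.  -138.8 -140.5 -140.2 -139.5 -139.2
 -138.8] -139.25 slope 5.2
[ 2.5 33.4 85. ]
pl+ [97.8 97.5 99.8 98.  98.3 99.  98.3 98.3 99.8 98.  98.3 99.5 98.  99.
 99.8] 98.25000000000001
pl- [-25.5 -26.  -25.  -25.2 -25.5 -25.2 -26.  -25.2 -25.5 -25.  -25.5 -25.
 -25.5 -25.2 -25.5] -25.499999999999982
pl+ 4 [54.  53.3 53.3 53.5 53.  53.8 52.8 55.  53.5 54.  53.  51.5 53.3 53.3
 51.5] 53.25000000000002
pl- 4 [-70.5 -70.5 -71.7 -71.7 -62.2 -62.2 -82. ] -70.49999999999999
```

play_rows([
  [0, 20, 10, 0, 0, 0, 0],
  [0, 45, 20, 0, 0, 0, 0],
  [0, 65, 30, 0, 0, 0, 0],
  [0, 75, 36, 0, 0, 0, 0],
  [0, 80, 42, 0, 0, 0, 0],
  [0, 80, 48, 0, 0, 0, 0],
  [0, 80, 52, 0, 0, 0, 0],
  [0, 80, 55, 0, 0, 0, 0],
  [0, 80, 57, 0, 0, 0, 0],
  [0, 80, 59, 0, 0, 0, 0],
])

```text
clock: 10.4
position: [0.5879, -0.0596, 0.0497]
ee_rot: [0.698, -0.114, 0.698, 0.114]
ft_force: [0.0, 0.1, 0.4]
opening: 0.0003
```

```bash
python3 - <<'E'
from h import *
delta(0,-.08,.05)
E
```

```text
jig pos mm [ -0.3 -85.6  49.7] f [0.05 0.12 0.4 ] open 0.3 t 10.4
delta [-0.3  5.6  0.3] [0. 0. 0.]
```

Now push gently: target about −60 (rel ≈ −2), then hold to read force.

play_rows([
  [0, 0, 2, 0, 0, 0, 0],
  [0, 0, 4, 0, 0, 0, 0],
  [0, 0, 6, 0, 0, 0, 0],
  [0, 0, 9, 0, 0, 0, 0],
  [0, 0, 12, 0, 0, 0, 0],
  [0, 0, 15, 0, 0, 0, 0],
  [0, 0, 18, 0, 0, 0, 0],
  [0, 0, 21, 0, 0, 0, 0],
  [0, 0, 23, 0, 0, 0, 0],
  [0, 0, 25, 0, 0, 0, 0],
])

```text
clock: 11.65
position: [0.5799, -0.0357, 0.0496]
ee_rot: [0.698, -0.114, 0.698, 0.114]
ft_force: [0.2, -2.7, -0.7]
opening: 0.0003
```

```bash
python3 - <<'E'
from h import *
delta(0,-.06,.05)
im=grab_frame('top')[:,:,::-1]; o=(265,120); cv2.imwrite('pics/top5.png',im)
cv2.imwrite(f'pics/top5c.png',cv2.resize(im[o[1]:o[1]+120,o[0]:o[0]+150],None,fx=5,fy=5,interpolation=cv2.INTER_CUBIC))
from m import *
im=im[:,:,::-1]
e,s=scan(im,'top',np.arange(-.068,.1,.008),.150,.04,-1,.012);print(np.median(e))
e,s=scan(im,'top',np.arange(-.045,.04,.006),.070,.07,1,.014,2); print('pl+',e.round(1),np.median(e))
E
```

```text
jig pos mm [ -0.3 -60.5  49.6] f [-0.67 -2.61 -0.68] open 0.3 t 11.65
delta [-0.4  0.5  0.3] [0. 0. 0.]
151.0
pl+ [72.8 72.5 73.3 73.3 73.3 73.  71.  71.8 72.  72.8 72.  74.  71.8 72.3
 72. ] 72.50000000000003
```

View pics/top5c.png

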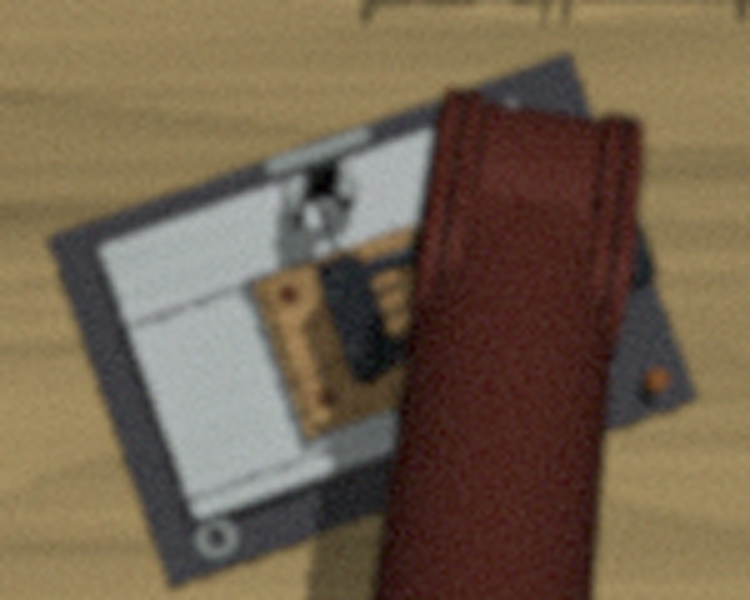

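play_rows([
  [0, 0, 1, 0, 0, 0, 0],
  [0, 0, 2, 0, 0, 0, 0],
  [0, 0, 2, 0, 0, 0, 0],
  [0, 0, -1, 0, 0, 0, 0],
  [0, 0, -4, 0, 0, 0, 0],
  [0, 0, -7, 0, 0, 0, 0],
  [0, 0, -10, 0, 0, 0, 0],
  [0, 0, -14, 0, 0, 0, 0],
  [0, 0, -24, 0, 0, 0, 0],
  [0, -15, -45, 0, 0, 0, 0],
])

```text
clock: 12.95
position: [0.5937, -0.0788, 0.0642]
ee_rot: [0.697, -0.114, 0.699, 0.114]
ft_force: [0.8, -0.3, 0.7]
opening: 0.0002
```

play_rows([
  [0, -20, -30, 0, 0, 0, 0],
  [0, -60, -70, 0, 0, 0, 0],
  [0, -90, -110, 0, 0, 0, 0],
  [0, -90, -150, 0, 0, 0, 0],
  [0, -90, -150, 0, 0, 0, 0],
  [0, -90, -150, 0, 0, 0, 0],
  [0, -90, -150, 0, 0, 0, 0],
  [0, -90, -150, 0, 0, 0, 0],
  [0, -90, -150, 0, 0, 0, 0],
  [0, -90, -150, 0, 0, 0, 0],
])

```text
clock: 14.2
position: [0.6419, -0.2204, 0.1546]
ee_rot: [0.698, -0.114, 0.698, 0.114]
ft_force: [-0.5, 0.9, 0.6]
opening: 0.0008
```

```bash
python3 - <<'E'
from m import *
delta(0,-.1,.05)
F={}
for n,o in(('top',(285,135)),('side',(305,165))):
    F[n]=np.mean([grab_frame(n).astype(float) for _ in range(4)],0)
    im=F[n][:,:,::-1]; cv2.imwrite(f'pics/{n}6.png',im)
    cv2.imwrite(f'pics/{n}6c.png',cv2.resize(im[o[1]:o[1]+85,o[0]:o[0]+100],None,fx=7,fy=7,interpolation=cv2.INTER_CUBIC))
im=F['top']
xs=np.arange(-.068,.1,.008)
e,s=scan(im,'top',xs,.142,.04,-1);print('p+',e.round(1),np.median(e))
e,s=scan(im,'top',xs,-.139,.04,1);print('p-',e.round(1),np.median(e))
xs=np.arange(-.045,.04,.006)
e,s=scan(im,'top',xs,.064,.07,1,.01,2); print('pl+',e.round(1),np.median(e))
e,s=scan(im,'top',xs,-.060,.07,-1,.01,2); print('pl-',e.round(1),np.median(e))
E
```

```text
jig pos mm [-2.000e-01 -2.553e+02  1.546e+02] f [-0.23  1.04  0.6 ] open 0.8 t 14.2
delta [104.6 155.3   0.2] [0. 0. 0.]
p+ [142.  142.2 142.5 141.8 141.8 141.8 142.  142.  142.5 142.2 141.5 141.8
 142.  142.2 142.8 142.2 142.2 142.  142.  142.  142.2] 142.0
p- [-141.  -138.5 -140.2 -139.5 -139.8 -139.2 -139.  -139.  -139.8 -139.
 -139.5 -139.5 -139.5 -139.2 -139.  -139.  -141.3 -139.5 -139.  -139.2
 -139. ] -139.25
pl+ [65.  65.8 65.8 65.5 65.3 66.  65.  63.8 65.3 65.  64.8 66.5 66.5 65.5
 66.3] 65.50000000000001
pl- [-57.5 -58.2 -58.2 -58.2 -58.5 -58.2 -57.7 -58.5 -58.2 -58.2 -58.7 -58.7
 -58.5 -58.5 -58. ] -58.249999999999986[ WARN:0@5.642] global loadsave.cpp:1063 imwrite_ Unsupported depth image for selected encoder is fallbacked to CV_8U.
```

View pics/side6c.png

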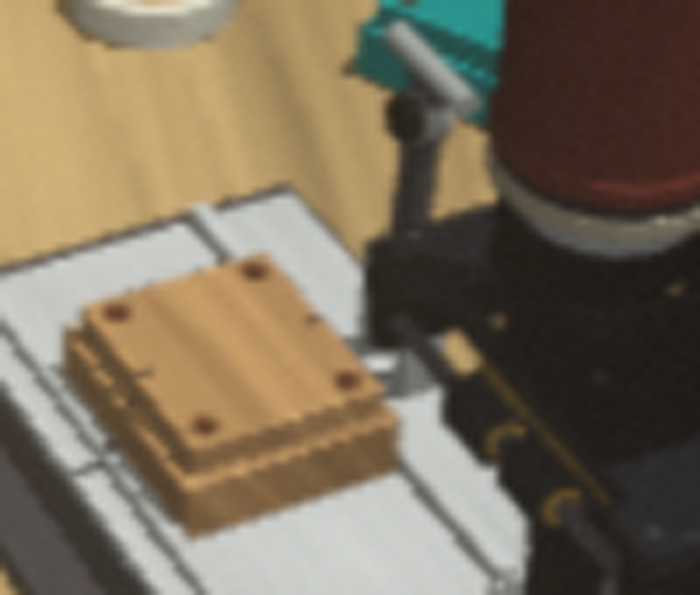

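View pics/top6c.png

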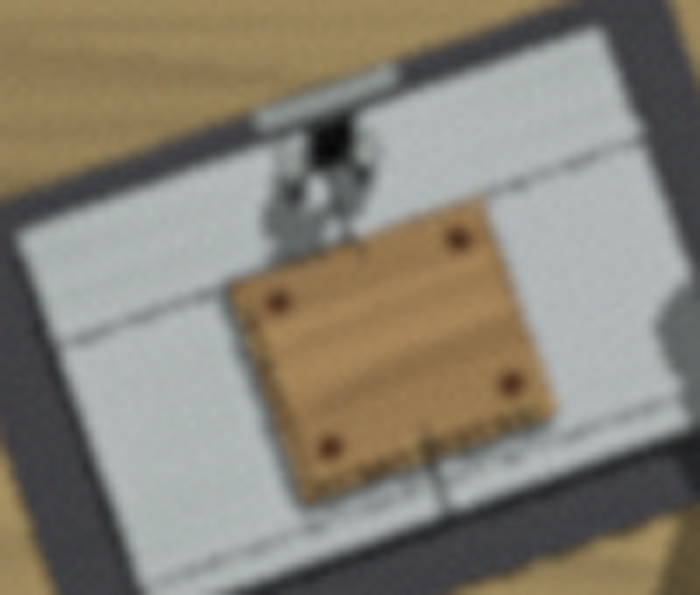

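```bash
python3 - <<'E'
from m import *
T=lambda u:uncrop(u,7,(285,135)); S=lambda u:uncrop(u,7,(305,165))
g=lambda n,u,z:(w2j(back(n,u,z))*1000).round(1)
H=[(278,301),(459,239),(513,383),(331,447)]
print([g('top',T(u),.085) for u in H], g('top',T(np.mean(H,0)),.085))
print('tick top',g('top',T((428,436)),.085),g('top',T((361,251)),.085),'rail',g('top',T((436,467)),.048),g('top',T((447,508)),.04),g('top',T((349,240)),.048))
H=[(117,312),(254,270),(348,380),(204,425)]
print('side',[g('side',S(u),.085) for u in H], g('side',S(np.mean(H,0)),.085))
print('tick side',g('side',S((146,374)),.085),g('side',S((314,320)),.085),'rail',g('side',S((110,458)),.048),g('side',S((80,470)),.04))
im=cv2.imread('pics/side0.png')[:,:,::-1]
xs=np.arange(-.05,.05,.01)
e,s=scan(im,'side',xs,-.14,.04,1);print('side p-',e.round(1))
o=(325,175)
for n,o,w,h in(('side',(305,200),60,50),('top',(310,150),60,55)):
    im=cv2.imread(f'pics/{n}6.png'); cv2.imwrite(f'pics/{n}6d.png',cv2.resize(im[o[1]:o[1]+h,o[0]:o[0]+w],None,fx=10,fy=10,interpolation=cv2.INTER_CUBIC))
E
```

```text
[array([36.6, 42.7, 85. ]), array([ 35.8, -41.4,  85. ]), array([-31.8, -42.2,  85. ]), array([-31.7,  42.3,  85. ])] [ 2.2  0.4 85. ]
tick top [-41.3   0.7  85. ] [45.2  1.  85. ] rail [-53.4  -0.5  48. ] [-72.    0.6  40. ] [56.   1.9 48. ]
side [array([-33.7,  44.2,  85. ]), array([34.2, 44.8, 85. ]), array([ 34.6, -40. ,  85. ]), array([-34.3, -39.7,  85. ])] [-0.1  1.5 85. ]
tick side [-41.3   0.8  85. ] [41.2  2.1 85. ] rail [-60.2  -3.5  48. ] [-71.3   3.3  40. ]
side p- [-139.8 -144.3 -139.8 -145.  -144.8 -145.3 -145.3 -145.3 -145.8 -146. ]
```

View pics/top6d.png

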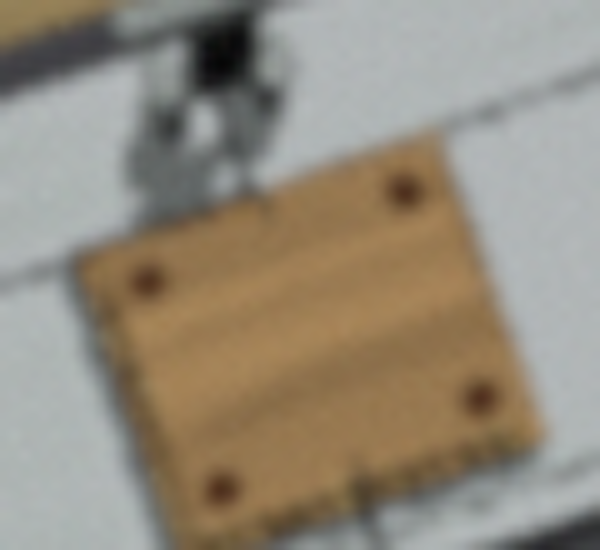

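View pics/side6d.png

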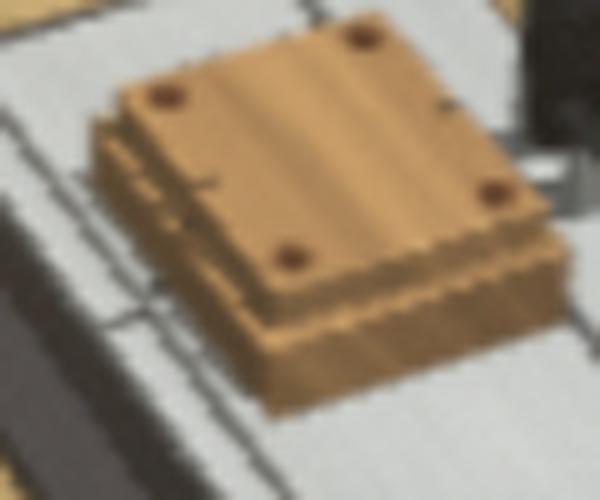

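```bash
python3 - <<'E'
from m import *
S=lambda u:uncrop(u,10,(305,200)); T=lambda u:uncrop(u,10,(310,150))
g=lambda n,u,z:(w2j(back(n,u,z))*1000).round(1)
for u,z in(((102,327),.04),((125,318),.04),((148,310),.04),((165,287),.048)): print(g('side',S(u),z))
print([g('side',S(u),.085) for u in((190,186),(215,182),(447,105))])
print([g('top',T(u),.04) for u in((378,545),)],g('top',T((368,505)),.048),[g('top',T(u),.085) for u in((358,458),(364,485),(262,203))])
# overlay model, mark offset 1.4
im=cv2.imread('pics/side6.png');o=np.array((305,200));im=cv2.resize(im[200:255,305:365],None,fx=10,fy=10,interpolation=cv2.INTER_CUBIC)
def pl(X,col):
    uv=(proj('side',np.array([j2w(*x) for x in X]))-o+.5)*10-.5; cv2.polylines(im,[np.round(uv).astype(int)],False,col,1)
m=.0
pl([[-.076,m,.04],[-.0615,m,.04],[-.0615,m,.048],[-.0535,m,.048]],(0,0,255))
for y in(-.06,.06): pl([[-.052,m+y,.04],[-.052,m+y,.07],[.052,m+y,.07]],(0,255,0))
pl([[-.046,m,.085],[.046,m,.085]],(255,0,255))
cv2.imwrite('pics/side6e.png',im)
E
```

```text
[-75.8   2.7  40. ]
[-67.7   3.4  40. ]
[-59.8   3.7  40. ]
[-54.6   2.8  48. ]
[array([-46.7,   2.6,  85. ]), array([-39.1,   1. ,  85. ]), array([41.2,  3.4, 85. ])]
[array([-61.7,   0.5,  40. ])] [-49.2  -0.3  48. ] [array([-36.6,   0.2,  85. ]), array([-45. ,   1.2,  85. ]), array([47.3,  1.5, 85. ])]
```

View pics/side6e.png

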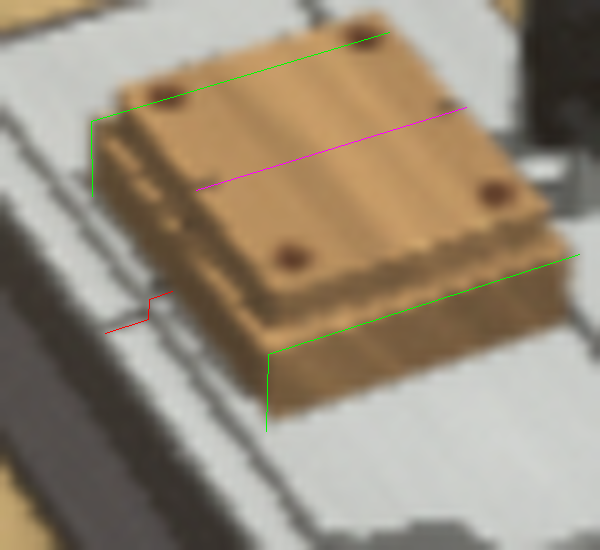

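```bash
python3 - <<'E'
from m import *
u=uncrop((461,73),5,(275,160)); print(u)
for th in np.arange(1.3,1.95,.05):
    print(round(th,2),proj('side',j2w(.085-.107*np.cos(th),.0014,.095+.107*np.sin(th))).round(1))
delta(.135,.0014,.26)
E
```

```text
[366.8 174.2]
1.3 [[355.8 178.8]]
1.35 [[357.3 178. ]]
1.4 [[358.9 177.3]]
1.45 [[360.5 176.6]]
1.5 [[362.1 176. ]]
1.55 [[363.7 175.5]]
1.6 [[365.3 175. ]]
1.65 [[366.8 174.7]]
1.7 [[368.4 174.4]]
1.75 [[369.9 174.2]]
1.8 [[371.4 174. ]]
1.85 [[372.9 174. ]]
1.9 [[374.3 174. ]]
jig pos mm [  -0.3 -255.6  154.5] f [ 1.05 -0.01 -0.16] open 0.5 t 14.6
delta [-105.5  257.   135.3] [0. 0. 0.]
```

play_rows([
  [0, -50, 0, 15, 0, 0, 0],
  [0, -100, 20, 40, 0, 0, 0],
  [0, -106, 60, 75, 0, 0, 0],
  [0, -106, 100, 110, 0, 0, 0],
  [0, -106, 145, 130, 0, 0, 0],
  [0, -106, 190, 140, 0, 0, 0],
  [0, -106, 235, 140, 0, 0, 0],
  [0, -106, 257, 140, 0, 0, 0],
  [0, -106, 257, 140, 0, 0, 0],
  [0, -106, 257, 140, 0, 0, 0],
])

```text
clock: 15.85
position: [0.6932, 0.0652, 0.2607]
ee_rot: [0.698, -0.113, 0.698, 0.113]
ft_force: [0.3, -1.1, 0.1]
opening: 0.0003
```

```bash
python3 - <<'E'
from m import *
delta(.135,.0014,.175)
im=grab_frame('side')[:,:,::-1]; o=(275,110)
cv2.imwrite(f'pics/side7c.png',cv2.resize(im[o[1]:o[1]+120,o[0]:o[0]+150],None,fx=5,fy=5,interpolation=cv2.INTER_CUBIC))
E
```

```text
jig pos mm [139.3  -0.9 260.7] f [-0.1  -1.1   0.14] open 0.3 t 15.85
delta [85.7  2.3 -4.3] [0. 0. 0.]
```

View pics/side7c.png

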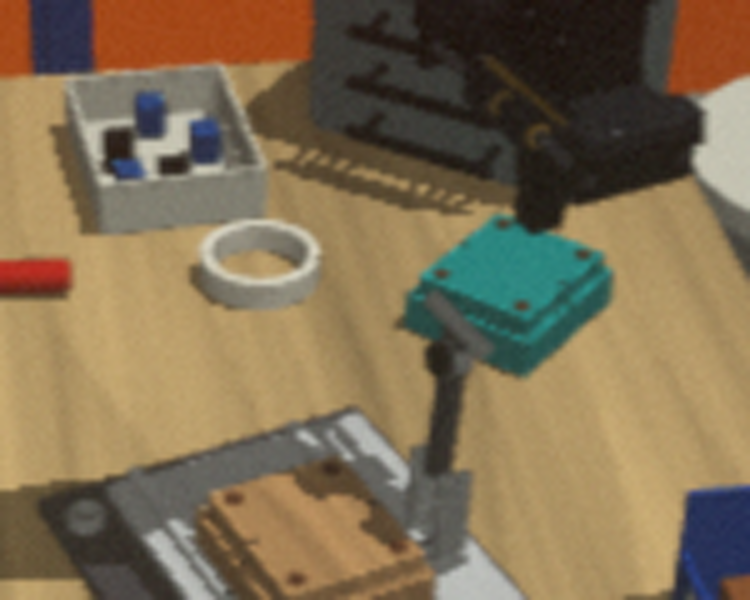

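play_rows([
  [0, 25, 2, 0, 0, 0, 0],
  [0, 50, 2, 0, 0, 0, 0],
  [0, 72, 2, 0, 0, 0, 0],
  [0, 85, 2, 0, 0, 0, 0],
  [0, 85, 2, -6, 0, 0, 0],
  [0, 85, 2, -14, 0, 0, 0],
  [0, 85, 2, -20, 0, 0, 0],
  [0, 85, 2, -25, 0, 0, 0],
  [0, 85, 2, -29, 0, 0, 0],
  [0, 85, 2, -33, 0, 0, 0],
])

```text
clock: 17.15
position: [0.6612, 0.059, 0.1759]
ee_rot: [0.698, -0.114, 0.697, 0.114]
ft_force: [1.8, 0.4, 1.6]
opening: 0.0005
```

```bash
python3 - <<'E'
from m import *
delta(.035,.0014,.175)
im=grab_frame('side')[:,:,::-1]; o=(275,110)
cv2.imwrite(f'pics/side8c.png',cv2.resize(im[o[1]:o[1]+120,o[0]:o[0]+150],None,fx=5,fy=5,interpolation=cv2.INTER_CUBIC))
E
```

```text
jig pos mm [106.9   3.5 175.9] f [ 1.82 -0.2   1.57] open 0.5 t 17.15
delta [  0.8  -2.1 -71.9] [0. 0. 0.]
```

View pics/side8c.png

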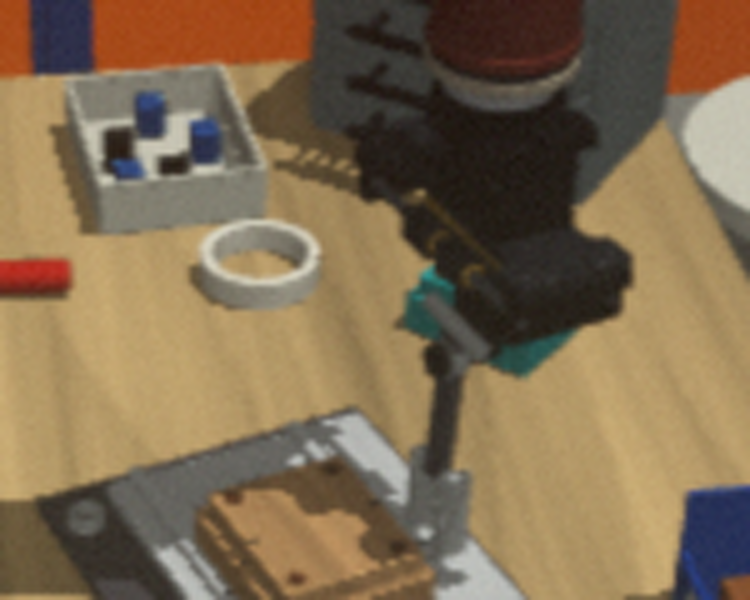

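play_rows([
  [0, 0, -1, -5, 0, 0, 0],
  [0, 0, -2, -12, 0, 0, 0],
  [0, 0, -2, -20, 0, 0, 0],
  [0, 0, -2, -28, 0, 0, 0],
  [0, 0, -2, -36, 0, 0, 0],
  [0, 0, -2, -44, 0, 0, 0],
  [0, 0, -2, -52, 0, 0, 0],
  [0, 0, -2, -60, 0, 0, 0],
  [0, 0, -2, -66, 0, 0, 0],
  [0, 0, -2, -70, 0, 0, 0],
])

```text
clock: 18.45
position: [0.5949, 0.0346, 0.1757]
ee_rot: [0.698, -0.114, 0.698, 0.114]
ft_force: [2.4, 0.7, -0.6]
opening: 0.0009
```

```bash
python3 - <<'E'
from m import *
delta(.018,.0014,.195)
im=grab_frame('side')[:,:,::-1]; o=(275,110)
cv2.imwrite(f'pics/side9c.png',cv2.resize(im[o[1]:o[1]+120,o[0]:o[0]+150],None,fx=5,fy=5,interpolation=cv2.INTER_CUBIC))
for th in np.arange(.7,1.2,.05):
    print(round(th,2),(5*(proj('side',j2w(.085-.107*np.cos(th),.0014,.095+.107*np.sin(th)))-o)).round(0))
E
```

```text
jig pos mm [ 36.4   1.4 175.7] f [ 2.5  -0.15 -0.6 ] open 0.9 t 18.45
delta [-19.3  -0.  -18.4] [0. 0. 0.]
0.7 [[321. 414.]]
0.75 [[327. 407.]]
0.8 [[333. 400.]]
0.85 [[339. 394.]]
0.9 [[345. 387.]]
0.95 [[352. 381.]]
1.0 [[359. 375.]]
1.05 [[366. 369.]]
1.1 [[373. 363.]]
1.15 [[381. 358.]]
```

View pics/side9c.png

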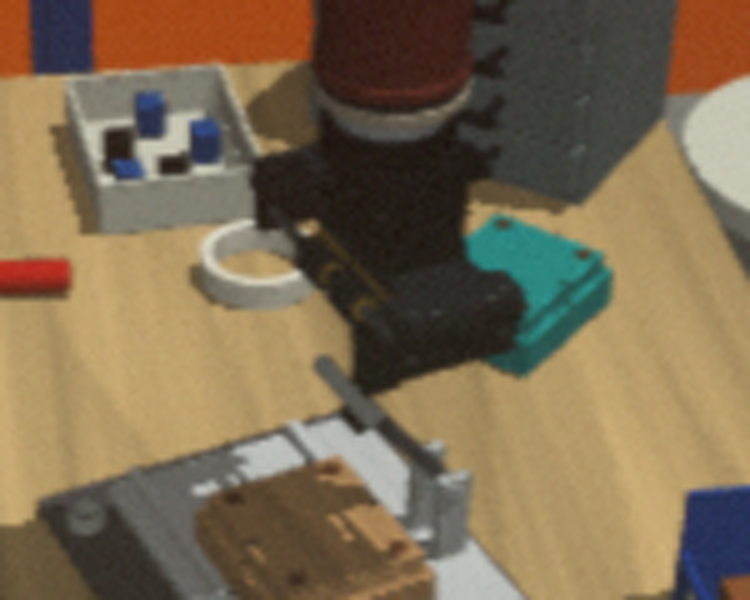

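play_rows([
  [0, -6, 0, 4, 0, 0, 0],
  [0, -25, 0, 2, 0, 0, 0],
  [0, -25, 0, -8, 0, 0, 0],
  [0, -24, 0, -17, 0, 0, 0],
  [0, -12, 0, -17, 0, 0, 0],
  [0, -2, 0, -23, 0, 0, 0],
  [0, 8, 0, -31, 0, 0, 0],
  [0, 19, 0, -39, 0, 0, 0],
  [0, 31, 0, -46, 0, 0, 0],
  [0, 42, 0, -50, 0, 0, 0],
])

```text
clock: 19.75
position: [0.5473, 0.0188, 0.1324]
ee_rot: [0.698, -0.114, 0.698, 0.114]
ft_force: [-0.8, -0.6, 1.6]
opening: 0.0002
```

```bash
python3 - <<'E'
from m import *
delta(-.019,.0014,.105)
im=grab_frame('side')[:,:,::-1]; o=(275,110)
cv2.imwrite(f'pics/side10c.png',cv2.resize(im[o[1]:o[1]+120,o[0]:o[0]+150],None,fx=5,fy=5,interpolation=cv2.INTER_CUBIC))
E
```

```text
jig pos mm [-13.8   1.6 132.4] f [-0.96 -0.35  1.56] open 0.2 t 19.75
delta [27.4 -0.2 -5.2] [0. 0. 0.]
```

View pics/side10c.png

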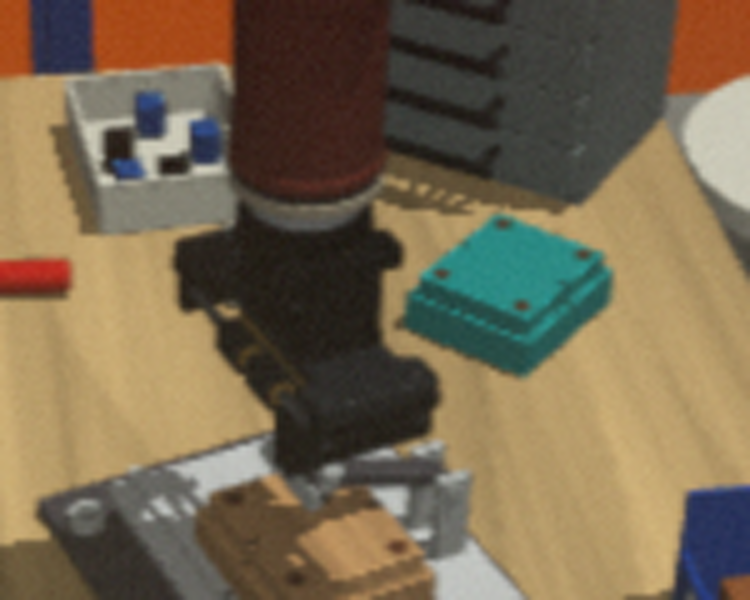

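play_rows([
  [0, 5, 0, -2, 0, 0, 0],
  [0, 10, 0, -3, 0, 0, 0],
  [0, 15, 0, -4, 0, 0, 0],
  [0, 19, 0, -5, 0, 0, 0],
  [0, 22, 0, -5, 0, 0, 0],
  [0, 24, 0, -6, 0, 0, 0],
  [0, 25.5, 0, -6, 0, 0, 0],
  [0, 26.5, 0, -6, 0, 0, 0],
  [0, 27.5, 0, -6, 0, 0, 0],
  [0, 28.5, 0, -6, 0, 0, 0],
])

```text
clock: 21.05
position: [0.542, 0.0168, 0.1051]
ee_rot: [0.698, -0.114, 0.698, 0.114]
ft_force: [-1.9, -0.5, 3.6]
opening: 0.0004
```

```bash
python3 - <<'E'
from m import *
delta(-.019,.0014,.101)
E
```

```text
jig pos mm [-19.4   1.3 105.1] f [-1.97  0.15  3.58] open 0.4 t 21.05
delta [4.1 0.1 0.5] [0. 0. 0.]
```

play_rows([
  [0, 0.6, 0, 0, 0, 0, 0],
  [0, 1.2, 0, 0, 0, 0, 0],
  [0, 1.8, 0, 0, 0, 0, 0],
  [0, 2.4, 0, 0, 0, 0, 0],
  [0, 2.8, 0, 0, 0, 0, 0],
  [0, 3.2, 0, 0, 0, 0, 0],
  [0, 3.6, 0, 0, 0, 0, 0],
  [0, 3.9, 0, 0, 0, 0, 0],
  [0, 4.2, 0, 0, 0, 0, 0],
  [0, 4.2, 0, 0, 0, 0, 0],
])

```text
clock: 22.3
position: [0.5419, 0.0167, 0.101]
ee_rot: [0.698, -0.114, 0.698, 0.114]
ft_force: [-6.1, -1.2, 6.8]
opening: 0.0006
```

```bash
python3 - <<'E'
from m import *
for _ in range(4):
    grab_frame('side'); delta(-.019,.0014,.101)
E
```

```text
jig pos mm [-19.6   1.3 101. ] f [-4.89 -0.61  6.75] open 0.3 t 22.35
delta [-0.   0.1  0.6] [0. 0. 0.]
jig pos mm [-19.6   1.3 101. ] f [-4.4   0.12  6.87] open 0.3 t 22.4
delta [-0.   0.1  0.6] [0. 0. 0.]
jig pos mm [-19.6   1.3 100.9] f [-5.92 -0.25  5.86] open 0.3 t 22.45
delta [-0.1  0.1  0.6] [0. 0. 0.]
jig pos mm [-19.6   1.3 101. ] f [-5.55 -0.16  7.05] open 0.4 t 22.5
delta [-0.   0.1  0.6] [0. 0. 0.]
```

play_rows([
  [0, 0, 0, -0.5, 0, 0, 0],
  [0, -1, 0, -0.5, 0, 0, 0],
  [0, -3, 0, -0.5, 0, 0, 0],
  [0, -6, 0, -0.5, 0, 0, 0],
  [0, -15, 0, 0, 0, 0, 0],
  [0, -40, 0, 0, 0, 0, 0],
  [0, -80, -10, 0, 0, 0, 0],
  [0, -100, -60, 0, 0, 0, 0],
  [0, -100, -110, 0, 0, 0, 0],
  [0, -100, -160, 0, 0, 0, 0],
])

```text
clock: 23.75
position: [0.5939, -0.1359, 0.202]
ee_rot: [0.698, -0.114, 0.697, 0.114]
ft_force: [-0.1, 0.1, -0.3]
opening: 0.0006
```

play_rows([
  [0, 0, -50, 0, 0, 0, 0],
  [0, 0, -90, 0, 0, 0, 0],
  [0, 0, -110, 0, 0, 0, 0],
  [0, 0, -110, 0, 0, 0, 0],
  [0, 0, -110, 0, 0, 0, 0],
  [0, 0, -110, 0, 0, 0, 0],
  [0, 0, -110, 0, 0, 0, 0],
  [0, 0, -110, 0, 0, 0, 0],
  [0, 0, -110, 0, 0, 0, 0],
  [0, 0, -110, 0, 0, 0, 0],
])

```text
clock: 25.0
position: [0.628, -0.2391, 0.2009]
ee_rot: [0.698, -0.114, 0.698, 0.114]
ft_force: [-0.4, 0.2, 0.2]
opening: 0.0004
```

```bash
python3 - <<'E'
from m import *
delta(0,-.1,.05)
F={}
for n,o in(('top',(285,135)),('side',(305,165))):
    F[n]=np.mean([grab_frame(n).astype(float) for _ in range(4)],0)
    im=F[n][:,:,::-1].round().astype(np.uint8); cv2.imwrite(f'pics/{n}11.png',im)
    cv2.imwrite(f'pics/{n}11c.png',cv2.resize(im[o[1]:o[1]+85,o[0]:o[0]+100],None,fx=7,fy=7,interpolation=cv2.INTER_CUBIC))
im=F['top']
xs=np.arange(-.068,.1,.008)
e,s=scan(im,'top',xs,.142,.04,-1);print('p+',np.median(e))
e,s=scan(im,'top',xs,-.139,.04,1);print('p-',np.median(e))
xs=np.arange(-.045,.04,.006)
e,s=scan(im,'top',xs,.064,.07,1,.01,2); print('pl+',e.round(1),np.median(e))
e,s=scan(im,'top',xs,-.060,.07,-1,.01,2); print('pl-',e.round(1),np.median(e))
E
```

```text
jig pos mm [ -19.3 -268.6  200.9] f [-0.3   0.26  0.23] open 0.4 t 25.0
delta [150.9 168.6  19.3] [0. 0. 0.]
p+ 142.0
p- -139.5
pl+ [65.3 65.8 65.5 65.8 65.5 66.3 65.  64.5 65.5 65.5 65.5 66.5 66.  65.3
 65. ] 65.50000000000001
pl- [-57.5 -58.2 -58.2 -58.2 -58.7 -58.2 -57.7 -58.2 -58.2 -58.5 -58.7 -58.5
 -58.7 -58.5 -58. ] -58.249999999999986
```

View pics/side11c.png

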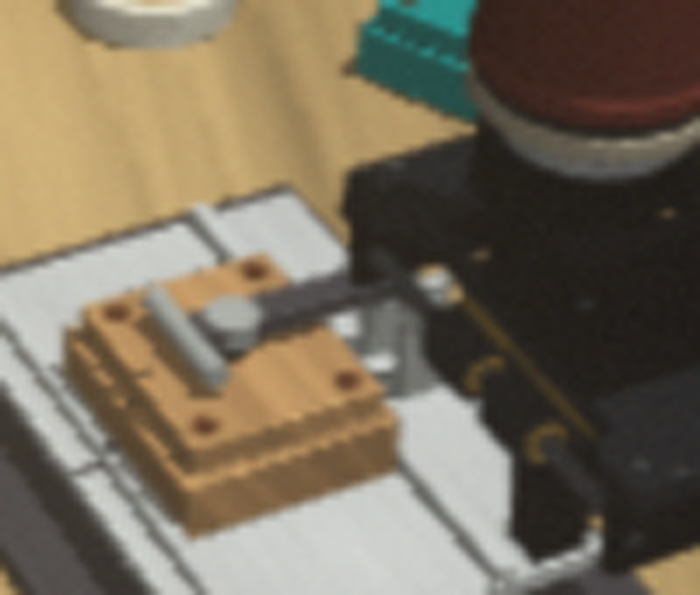

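View pics/top11c.png

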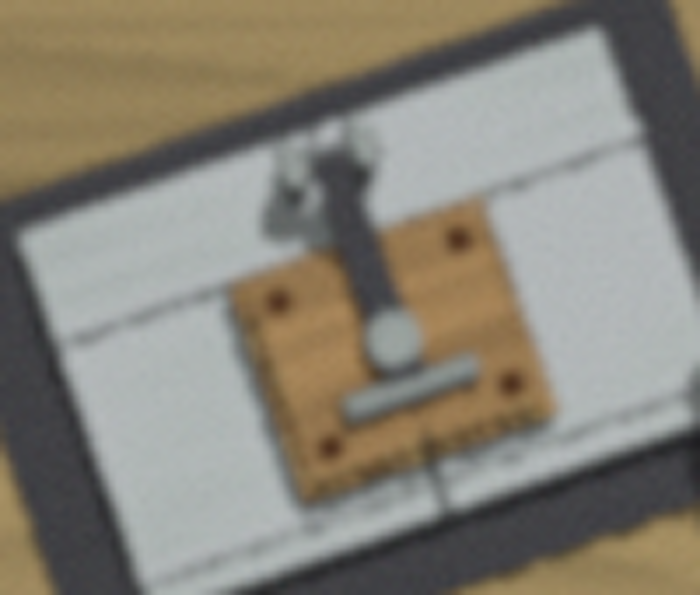

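```bash
python3 - <<'E'
from m import *
o=np.array((305,165))
for th in (-.05,0,.025,.05,.1):
    print(th,((proj('side',j2w(.085-.107*np.cos(th),.0014,.095+.107*np.sin(th)))-o+.5)*7-.5).round(1))
im=cv2.imread('pics/side11.png')[198:226,315:350]; cv2.imwrite('pics/side11d.png',cv2.resize(im,None,fx=20,fy=20,interpolation=cv2.INTER_CUBIC))
o=np.array((315,198))
for th in (-.05,0,.025,.05,.1):
  print(th,[((proj('side',j2w(.085-.107*np.cos(th),.0014+d,.095+.107*np.sin(th)))-o+.5)*20-.5).round(0).tolist() for d in(-.03,0,.03)])
E
```

```text
-0.05 [[186.1 352.3]]
0 [[186.  342.7]]
0.025 [[186.2 337.8]]
0.05 [[186.6 332.9]]
0.1 [[187.7 322.9]]
-0.05 [[[425.0, 463.0]], [[333.0, 347.0]], [[243.0, 235.0]]]
0 [[[425.0, 436.0]], [[332.0, 320.0]], [[243.0, 208.0]]]
0.025 [[[426.0, 422.0]], [[333.0, 306.0]], [[243.0, 194.0]]]
0.05 [[[427.0, 408.0]], [[334.0, 292.0]], [[244.0, 180.0]]]
0.1 [[[430.0, 379.0]], [[337.0, 263.0]], [[247.0, 151.0]]]
```

View pics/side11d.png

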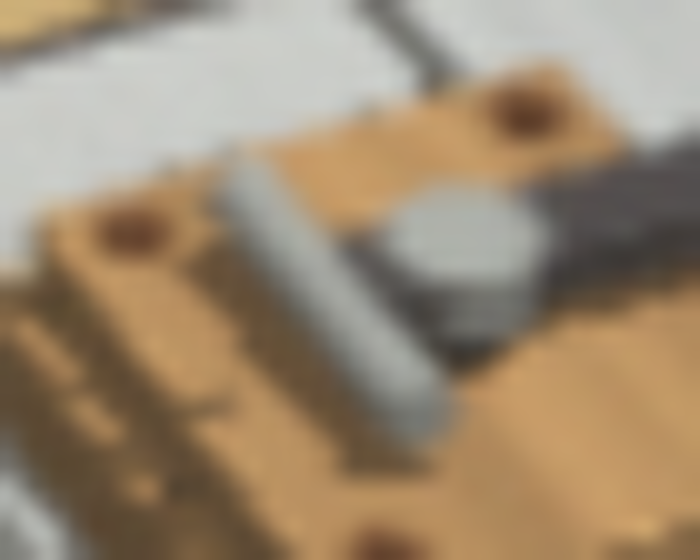

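play_rows([
  [0, 0, 50, 0, 0, 0, 0],
  [0, 0, 100, 0, 0, 0, 0],
  [0, 0, 150, 0, 0, 0, 0],
  [0, 0, 200, 0, 0, 0, 0],
  [0, 10, 250, 0, 0, 0, 0],
  [0, 40, 270, 0, 0, 0, 0],
  [0, 75, 270, 0, 0, 0, 0],
  [0, 87, 270, 0, 0, 0, 0],
  [0, 91, 270, 0, 0, 0, 0],
  [0, 93, 270, 0, 0, 0, 0],
])

```text
clock: 26.65
position: [0.5429, 0.0165, 0.1087]
ee_rot: [0.698, -0.114, 0.697, 0.113]
ft_force: [0.2, 0.1, -0.1]
opening: 0.0001
```

```bash
python3 - <<'E'
from m import *
delta(-.019,.0014,.105)
f=[]
for _ in range(4):
    grab_frame('side'); f.append(fj(get_state()))
print(np.mean(f,0))
E
```

```text
jig pos mm [-18.7   0.8 108.7] f [ 0.23  0.03 -0.13] open 0.1 t 26.65
delta [ 3.7  0.6 -0.3] [0. 0. 0.]
[-0.06580374 -0.02877709 -0.00612311]
```

play_rows([
  [0, 1, 0, 0, 0, 0, 0],
  [0, 2, 0, 0, 0, 0, 0],
  [0, 2.7, 0, 0, 0, 0, 0],
  [0, 3.3, 0, 0, 0, 0, 0],
  [0, 3.8, 0, 0, 0, 0, 0],
  [0, 4.2, 0, 0, 0, 0, 0],
  [0, 4.5, 0, 0, 0, 0, 0],
  [0, 4.5, 0, 0, 0, 0, 0],
  [0, 4.5, 0, 0, 0, 0, 0],
  [0, 4.5, 0, 0, 0, 0, 0],
])

```text
clock: 28.1
position: [0.5422, 0.0169, 0.1034]
ee_rot: [0.698, -0.114, 0.698, 0.114]
ft_force: [-1.2, 0.6, 4.2]
opening: 0.0
```

```bash
python3 - <<'E'
from m import *
delta(-.019,.0014,.105)
f=[]
for _ in range(4):
    grab_frame('side'); f.append(fj(get_state()))
print(np.mean(f,0))
E
```

```text
jig pos mm [-19.3   1.4 103.4] f [-0.97  0.93  4.22] open 0.0 t 28.1
delta [-1.6  0.   0.3] [0. 0. 0.]
[-1.84762687  0.20038321  4.65477303]
```

play_rows([
  [0, 0.5, 0, 0, 0, 0, 0],
  [0, 1, 0, 0, 0, 0, 0],
  [0, 1.5, 0, 0, 0, 0, 0],
  [0, 2, 0, 0, 0, 0, 0],
  [0, 2.4, 0, 0, 0, 0, 0],
  [0, 2.7, 0, 0, 0, 0, 0],
  [0, 3, 0, 0, 0, 0, 0],
  [0, 3.2, 0, 0, 0, 0, 0],
  [0, 3.2, 0, 0, 0, 0, 0],
  [0, 3.2, 0, 0, 0, 0, 0],
])

```text
clock: 29.55
position: [0.5421, 0.0168, 0.1003]
ee_rot: [0.698, -0.114, 0.698, 0.114]
ft_force: [-3.2, -1.0, 8.0]
opening: 0.0006
```

```bash
python3 - <<'E'
from m import *
delta(-.019,.0014,.105)
f=[];z=[]
for _ in range(4):
    grab_frame('side'); s=get_state();f.append(fj(s));z.append(s['position'][2])
print(np.mean(f,0),np.mean(z))
E
```

```text
jig pos mm [-19.4   1.3 100.3] f [-3.33  0.1   8.  ] open 0.6 t 29.55
delta [-4.7  0.1  0.4] [0. 0. 0.]
[-3.49579633  0.09292028  8.05235804] 0.10036037970070297
```

play_rows([
  [0, -0.3, 0, 0, 0, 0, 0],
  [0, -0.6, 0, 0, 0, 0, 0],
  [0, -0.6, 0, 0, 0, 0, 0],
  [0, -0.6, 0, 0, 0, 0, 0],
  [0, -0.6, 0, 0, 0, 0, 0],
  [0, -0.6, 0, 0, 0, 0, 0],
  [0, -0.6, 0, 0, 0, 0, 0],
  [0, -0.6, 0, 0, 0, 0, 0],
  [0, -0.6, 0, 0, 0, 0, 0],
  [0, -0.6, 0, 0, 0, 0, 0],
])

```text
clock: 31.0
position: [0.5421, 0.0169, 0.1007]
ee_rot: [0.698, -0.114, 0.698, 0.114]
ft_force: [-3.3, -1.2, 4.1]
opening: 0.0006
```

```bash
python3 - <<'E'
from m import *
f=[];z=[]
for _ in range(6):
    grab_frame('side'); s=get_state();f.append(fj(s));z.append(s['position'][2])
print(np.mean(f,0),np.mean(z))
E
```

```text
[-3.53629788  0.22018251  4.35513787] 0.1007129122938052
```

play_rows([
  [0, -0.3, 0, 0, 0, 0, 0],
  [0, -0.6, 0, 0, 0, 0, 0],
  [0, -0.9, 0, 0, 0, 0, 0],
  [0, -1.2, 0, 0, 0, 0, 0],
  [0, -1.2, 0, 0, 0, 0, 0],
  [0, -1.2, 0, 0, 0, 0, 0],
  [0, -1.2, 0, 0, 0, 0, 0],
  [0, -1.2, 0, 0, 0, 0, 0],
  [0, -1.2, 0, 0, 0, 0, 0],
  [0, -1.2, 0, 0, 0, 0, 0],
])

```text
clock: 32.55
position: [0.5423, 0.017, 0.102]
ee_rot: [0.698, -0.114, 0.698, 0.114]
ft_force: [0.2, 0.0, 1.5]
opening: 0.0006
```

```bash
cat > f.py <<'E'
from m import *
f=[];z=[]
for _ in range(6):
    grab_frame('side'); s=get_state();f.append(fj(s));z.append(s['position'][2])
print(np.mean(f,0),np.mean(z),s['clock'])
E
python3 f.py
```

```text
[-0.36772388 -0.20569837  1.43581716] 0.10202498946516923 32.85
```

play_rows([
  [0, -0.4, 0, 0, 0, 0, 0],
  [0, -0.8, 0, 0, 0, 0, 0],
  [0, -1.2, 0, 0, 0, 0, 0],
  [0, -2, 0, 0, 0, 0, 0],
  [0, -4, 0, 0, 0, 0, 0],
  [0, -15, 0, 0, 0, 0, 0],
  [0, -50, 0, 0, 0, 0, 0],
  [0, -90, -20, 0, 0, 0, 0],
  [0, -100, -70, 0, 0, 0, 0],
  [0, -100, -130, 0, 0, 0, 0],
])

```text
clock: 34.1
position: [0.5848, -0.1063, 0.2043]
ee_rot: [0.699, -0.115, 0.696, 0.115]
ft_force: [0.9, -0.4, 0.3]
opening: 0.0003
```

play_rows([
  [0, 0, -50, 0, 0, 0, 0],
  [0, 0, -100, 0, 0, 0, 0],
  [0, 0, -140, 0, 0, 0, 0],
  [0, 0, -160, 0, 0, 0, 0],
  [0, 0, -170, 0, 0, 0, 0],
  [0, 0, -170, 0, 0, 0, 0],
  [0, 0, -170, 0, 0, 0, 0],
  [0, 0, -170, 0, 0, 0, 0],
  [0, 0, -170, 0, 0, 0, 0],
  [0, 0, -170, 0, 0, 0, 0],
])

```text
clock: 35.35
position: [0.6376, -0.2672, 0.2021]
ee_rot: [0.698, -0.114, 0.698, 0.114]
ft_force: [-0.5, 0.4, 0.7]
opening: 0.0005
```

```bash
python3 - <<'E'
from m import *
delta(0,-.1,.05)
F={}
for n,o in(('top',(285,135)),('side',(315,198))):
    F[n]=np.mean([grab_frame(n).astype(float) for _ in range(6)],0)
    im=F[n][:,:,::-1].round().astype(np.uint8); cv2.imwrite(f'pics/{n}12.png',im)
cv2.imwrite('pics/side12d.png',cv2.resize(im[198:226,315:350],None,fx=20,fy=20,interpolation=cv2.INTER_CUBIC))
cv2.imwrite('pics/side12.png',im)
im=F['top']
xs=np.arange(-.068,.1,.008)
print('p',[np.median(scan(im,'top',xs,y,.04,p)[0]) for y,p in((.142,-1),(-.139,1))])
xs=np.arange(-.045,.04,.006)
print('pl',[np.median(scan(im,'top',xs,y,.07,p,.01,2)[0]) for y,p in((.064,1),(-.06,-1))])
# sub-pixel vertical registration of the handle region, pic 11 vs 12
a=cv2.imread('pics/side11.png',0)[200:222,322:338].astype(np.float32);b=cv2.imread('pics/side12.png',0)[200:222,322:338].astype(np.float32)
print(cv2.phaseCorrelate(a,b))
E
```

```text
jig pos mm [ -19.1 -298.3  202.1] f [-0.39  0.51  0.75] open 0.5 t 35.35
delta [152.1 198.3  19.2] [0. 0. 0.]
p [np.float64(142.0), np.float64(-139.5)]
pl [np.float64(65.75000000000001), np.float64(-58.249999999999986)]
((0.01707056235676596, 0.021647913951992948), 1.0061795466269057)
```

View pics/side12d.png

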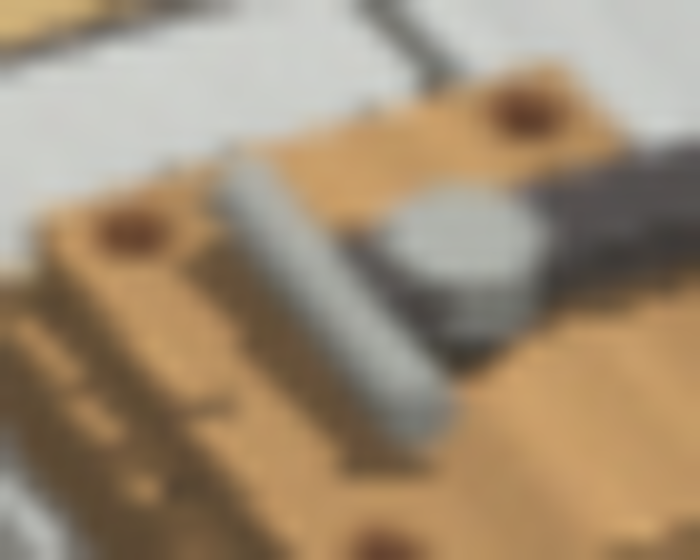

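View pics/side12.png

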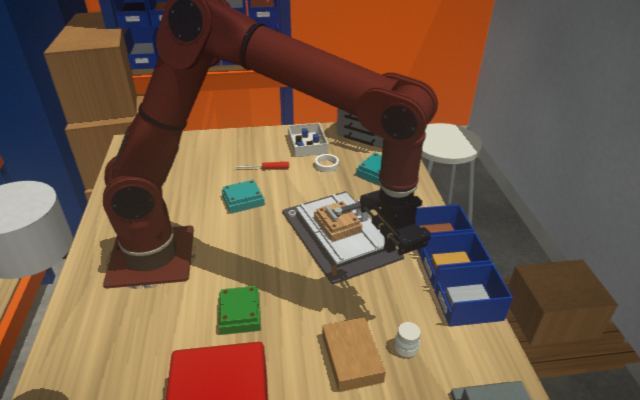

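View pics/top12.png

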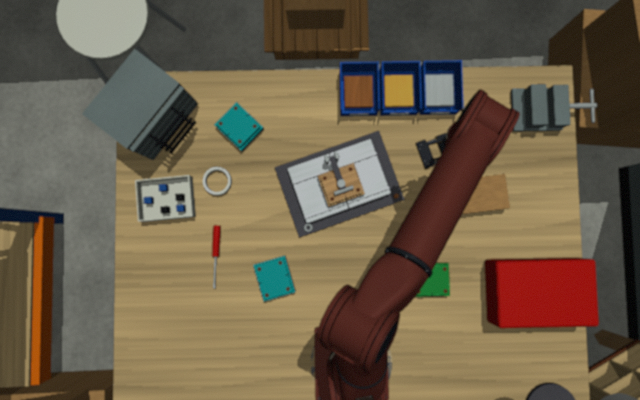

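```bash
python3 -c "
from workcell import *
print(sign_off())"
```

```text
the job is handed in; nothing more can be done
None
```

I handed the job in at about 36 s. The plinth stands on the plate's line to about ±1 mm and the clamp is down on it, but the foot's resting force is probably below the asked 4 N.

- **Plinth, out and back:** I pushed it from its +y end to about 11–13 mm beyond the plate's line and let go. I then pushed it back from the −y end in two steps, reading at most about 3.5 N at the ends of the moves.
- **Final position of the plinth:** With the arm away, the readings agree only roughly. Edge fits in the top view give +0.35 mm, tick marks against the rail line about 0 to +0.6 mm, hole centres about −1 mm, and the side camera about −0.5 to −1 mm. The plinth did not shift measurably when the clamp was pressed.
- **Clamp:** I swung it over and pressed it twice to about closed. The force at the handle was 6.8 N and then 8 N, which I work out as roughly 6 to 7.5 N at the foot.
- **Weak point:** When I let go, the clamp springs back slightly. It settles at an estimated 0.02–0.035 rad, with the foot still on the wood but at only about 2.5–3.5 N by my estimate. Its rest position was the same after both presses, which fits hinge friction setting it. Pressing harder would probably not have helped, so I left it.
- **Rest of the bench:** In the last pictures the other objects look to be where they started, and the arm stands clear of everything.

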